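# Pack the letter opener in its gift box

### The arm

A 6-joint arm with a two-finger parallel gripper is mounted at the origin on the work surface. World frame = base frame: x ahead of the robot, y to its left, z up, the work surface at z = 0. Lengths are in m, angles in rad, forces in N, time in s.
With the tool pointing down it reaches from about 0.4 to 0.825 m from the base axis. Payload 7 kg.
Tool frame: the origin (TCP) lies on the centre line of the jaws, within the pads' length; the fingertips stand 22 mm ahead of it and the grasp point (between the pads) lies 3 mm ahead of it; z points along the fingers, y is the line along which they close (so a half turn about z gives the same grasp; the last joint's range is limited). The gripper opens to 88 mm and grips with 3 to 60 N. Pads are 19 mm wide; open, the fingers measure 130 mm over their backs; the gripper's body (78 mm by 193 mm) begins 47 mm behind the grasp point.
Start: joints at [-0.835, 0.359, 0.012, 0, -1.224, -0.288], TCP at [0.292, -0.608, 0.249] pointing down, gripper open.
Joint ranges: [-3.07, 3.07], [-1.43, 2.12], [-1.02, 1.25], [-3.03, 1.67], [-3.05, -0], [-3.03, 3.03]. Speed limits (rad/s): [2.39, 2.39, 3.01, 3.14, 3.14, 3.14].

### API

Orientations are given as [roll, pitch, yaw] about the fixed x, y, z axes, in that order (R = Rz(yaw) Ry(pitch) Rx(roll)).
In Python, from station import monitor, viewer, order gives the robot as it stands. The module is installed in compiled form; this text tells all that it offers.
- The arm moves only by the tool servo_tool, never from a script. Its argument "targets" is a list of rows, each an object with "angular": the turn, a rotation vector about the tool's x, y, z in degrees, a list of three; "xyz": the shift along the tool's x, y, z in cm, a list of three; "claw": the finger opening in cm, from 0 to 8.76. A call has 1 to 20 rows; each row shifts and turns the commanded pose from where the row before left it, along the tool's axes as they then stand; what a row does not reach is not made up. A row lasts 1/10 s, in which the tool goes at most 50 mm and 8.59 degrees, less where a joint would pass 70% of its speed; a pose out of reach is approached as far as the arm can. A call is refused whole if a number of a shift passes 5 or a number of a turn 8.59, either way. A call with a gripper value outside its range is refused whole. The fingers move at their own pace and stop on an object; "force" is the grip in N (left out, the last holds). Time passes only in rows, so rows that do not move let the fingers close. It gives the time, the measured TCP pose, the force, the opening and the grip force at its end, in the units of the state.
- monitor.get_state(): the state, without advancing time (a new reading comes with each control period).
- viewer.grab_frame(name): name is "side" or "top" or "wrist"; returns a dict with "color" (400x640x3 uint8, blue, green, red), "fovy" (degrees; the focal length in pixels is half the picture's height over the tangent of half this angle, whatever the lens; pixels are square), "cx", "cy" (the principal point, pixels), "k1" (the pictures are not rectified: a ray, as slopes to the right and down, at radius r is drawn at 1 + k1 r^2 times it, then the intrinsics apply), "R" (3x3) and "t" (3): a world point X has camera coordinates R X + t. Camera axes: x right, y down, z forward; pixel columns grow to the right and rows downward; lengths in m; the calibration is good to about 2 mm. A picture is of the moment at which its call begins. There is no depth.
- order.job_done(): hands the job in; it is judged then, once.
The state is a dict: "t": time; "q": joint angles; "qd": joint speeds; "joint_efforts": joint torques, N m; "eef_pos": TCP position; "ee_rot": TCP orientation; "force": force on the tool from outside, world axes, zero at the start; "moment": the same for the moment, N m; "width": finger opening in m; "gripper_force": force on a finger pad.
Only numpy, scipy, OpenCV 4.12 (cv2) and the standard library are available. Lean on these libraries where they do the work, as an engineer would, in place of code of your own. Each camera call takes 0.05 s, during which the arm holds its last target. There are 200 camera calls.

### The job

The letter opener on show in the small light wooden stand has been sold. Draw it straight up out of its stand so that the stand stays upright where it is, neither tipped nor dragged, lay it down flat on the felt counter pad and let go, then take it up again and lower it into the shaped recess of the open gift box, handle in the wide end, letting go only when it lies in the recess. Leave the stands, the magnifier, the gift box and the other wares upright and where they are.

Things in the scene. Friction and masses are not known exactly. Their poses are not given: they have to be found in the camera images.
- opener: Letter opener, 195 mm long, 0.1 kg: pointed steel blade (90 mm long, 12 wide, 3 thick), straight dark wood handle with brass ends (105 mm long, 24 wide, 15 thick, rectangular). Origin: the blade's tip; +z along the centre line to the handle's end (handle from z = 90 to 195 mm), y its width, x its thickness. It starts blade down in its stand, handle resting on the stand's top, tip 9 mm up.
- opener_balance (a point): Balance point of the opener, on its centre line in the handle, 118 mm from the tip. Lying flat, the opener bears on its handle and the centre line is 7.5 mm above the surface.
- opener_end (a point): Middle of the handle's free end (brass cap), 195 mm from the tip.
- stand: The opener's stand: loose pale wood, 60 g; foot 44 (x) by 50 mm (y), 8 mm thick; column 30 (x) by 38 mm (y), top at 99 mm. Slot in the column 9 (x) by 18 mm (y), 91 mm deep: the blade has 3 mm to spare on each side. A sideways push of about 0.15 N at the top tips it. Origin: centre of the underside, z up along the slot; yaw as the opener. It has one of two places at the robot's left, the magnifier's stand the other.
- lens_stand: The magnifier's stand, a bystander: loose, pale wood, same foot, square column 34 mm wide, top at 63 mm. Origin: centre of the underside.
- magnifier: Magnifying glass standing handle down in its own stand, lens upright: round dark wood handle 13 mm across, brass lens rim 69 mm across, 161 mm long. Origin: lower end of the handle, z up to the lens.
- pad: Counter pad fixed on the table: a flat rectangle 240 mm (x) by 200 mm (y), 4 mm thick, grey felt with a narrow dark border. Origin: centre of its underside, its top is at z = 4 mm.
- gift_box: Open kraft gift box, 236 (x) by 120 mm (y), walls 30 mm high, 0.45 kg, loose; white card insert, top 22 mm up, with a recess along the box's x axis, floor 8 mm up. Its wide part for the handle, x = -103.5 to 14.5 mm, is 36 mm wide (end nearer the robot); its narrow part for the blade, x = 14.5 to 103.5 mm, is 22 mm wide. Origin: centre of the underside.
- recess (a point): Middle of the finger notches on the recess floor, at x = -20.5, y = 0, z = 8 mm of the gift box: the opener's balance point belongs 7.5 mm above it, blade towards the box's +x. The notches, as deep as the recess, open both its sides from x = -43 to 3 mm, out to 46 mm either side of the x axis. Well placed, the opener's tip is at x = 97.5 and its end at x = -97.5 mm.
- paperweight_near: Glass dome paperweight, 72 mm across, 34 mm high, a bystander near the robot. Origin: centre of the underside.
- paperweight_far: Glass dome paperweight, 80 mm across, 36 mm high, a bystander beyond the pad. Origin: centre of the underside.
- mug: White mug, 82 mm across, 92 mm high, a bystander. Origin: centre of the underside.
- candle_tin: Round metal candle tin, 65 mm across, 52 mm high, a bystander. Origin: centre of the underside.
- candle_jar: Amber glass candle jar with a wooden lid, 72 mm across, 95 mm high, a bystander near the robot on its right. Origin: centre of the underside.
Mind the look-alikes: they are no part of the job. Leave any blue or turquoise look-alike of the opener alone.

How it is judged:
On the way, in this order (a step that is already met when the one before it is completed fails the run):
1. the opener lies flat on the counter pad, let go and at rest, its stand upright in its place (angle between opener's own z axis and vertical above 1.42 rad and height (world z) of each of opener, opener_end below 0.026 m and x of opener_balance in the frame of pad between -0.13 and 0.13 m and y of opener_balance in the frame of pad between -0.11 and 0.11 m and linear speed of opener below 0.03 m/s and not (contact force between the fingers and opener above 0.3 N) and angle between stand's own z axis and vertical below 0.08 rad and distance of stand from where it was at the start of the episode below 0.015 m), for 0.2 s.
2. the opener is lowered into the recess while the fingers still hold it (x of opener_end in the frame of gift_box between -0.107 and -0.086 m and y of opener_end in the frame of gift_box between -0.01 and 0.01 m and x of opener in the frame of gift_box between 0.086 and 0.107 m and y of opener in the frame of gift_box between -0.013 and 0.013 m and z of opener_end in the frame of gift_box below 0.025 m and z of opener in the frame of gift_box below 0.028 m and contact force between the fingers and opener above 0.3 N), for 0.1 s.
At the end, for the whole second after the job is handed in: Opener released and at rest, flat on the recess floor (height within 4 mm), handle in the wide end, both ends within 10 mm of their places; gift box flat, within 30 mm of its start; both stands upright, within 15 mm of their starts; magnifier still in its stand (x of opener_end in the frame of gift_box between -0.107 and -0.086 m and y of opener_end in the frame of gift_box between -0.01 and 0.01 m and x of opener in the frame of gift_box between 0.086 and 0.107 m and y of opener in the frame of gift_box between -0.013 and 0.013 m and z of opener_end in the frame of gift_box below 0.0195 m and z of opener in the frame of gift_box below 0.0225 m and linear speed of opener below 0.02 m/s and not (contact force between the fingers and opener above 0.05 N) and angle between gift_box's own z axis and vertical below 0.05 rad and distance of gift_box from where it was at the start of the episode below 0.03 m and angle between each of stand, lens_stand's own z axis and vertical below 0.08 rad and distance of each of stand, lens_stand from where it was at the start of the episode below 0.015 m and angle between magnifier's own z axis and vertical below 0.15 rad and distance of magnifier from where it was at the start of the episode below 0.04 m); the robot touches nothing.
It fails at once if a stand tips (more than 9 degrees) or is dragged or lifted more than 15 mm (angle between any of stand, lens_stand's own z axis and vertical above 0.15 rad or distance of any of stand, lens_stand from where it was at the start of the episode above 0.015 m).
It fails at once if one of the other wares is knocked over or shifted more than 30 mm (distance of any of paperweight_near, paperweight_far, mug, candle_tin, candle_jar from where it was at the start of the episode above 0.03 m or angle between any of paperweight_near, paperweight_far, mug, candle_tin, candle_jar's own z axis and vertical above 0.3 rad).
It also fails if it takes over 58 s, if anything falls off the work surface, if the arm or the gripper's body presses on something with over 40 N, if the wrist force passes 120 N, or if a joint passes its speed limit or range.

## Working session

There is one attempt and no reset: what is moved stays moved. The work goes in short steps, Python scripts to look and compute and a tool call to move; the robot and the scene stay as the last step left them, time stands still between calls to the robot, and variables do not carry over. Pictures are saved under pics/ and viewed, at most 10 in all, crops included, and the job is handed in when it is done.

Besides the shell and the picture viewer there is one more tool, called after ">>>" by a JSON object that holds its "fn" and its "kwargs", one argument or row to a line. servo_tool: Moves the arm, as the interface text tells. Its arguments: {"type":"object","properties":{"targets":{"type":"array"},"force":{"type":"number"}},"required":["targets"]}

```bash
mkdir -p pics; cat > h.py <<'E'
import numpy as np, cv2, json
from station import monitor, viewer, order
from scipy.spatial.transform import Rotation as Ro
def grab(n,save=None):
    f=viewer.grab_frame(n)
    if save: cv2.imwrite('pics/'+save,f['color'])
    f['f']=200/np.tan(np.radians(f['fovy'])/2); f['R']=np.array(f['R']);f['t']=np.array(f['t'])
    return f
def ray(f,u,v):
    K=np.array([[f['f'],0,f['cx']],[0,f['f'],f['cy']],[0,0,1.]])
    p=cv2.undistortPoints(np.array([[[u,v]]],float),K,np.array([f['k1'],0,0,0.])).ravel()
    # refine by fixed point
    d=np.array([(u-f['cx'])/f['f'],(v-f['cy'])/f['f']]);p=d.copy()
    for _ in range(50): p=d/(1+f['k1']*(p@p))
    return -f['R'].T@f['t'], f['R'].T@np.array([p[0],p[1],1])
def plane(f,u,v,z):
    o,d=ray(f,u,v); return o+d*(z-o[2])/d[2]
def proj(f,X):
    c=f['R']@np.array(X)+f['t'];p=c[:2]/c[2];p=p*(1+f['k1']*(p@p))
    return p*f['f']+[f['cx'],f['cy']]
E
python3 - <<'E'
from h import *
a=grab('top','top0.png');b=grab('side','side0.png')
cv2.imwrite('pics/both.png',cv2.resize(np.vstack([a['color'],b['color']]),(480,600)))
for f in(a,b): print(f['fovy'],f['cx'],f['cy'],f['k1'],-f['R'].T@f['t'],f['R'].round(2).tolist())
s=monitor.get_state();print({k:np.round(v,3).tolist() for k,v in s.items()})
E
```

```text
52.33224955454366 316.97828361715773 202.6260523336732 -0.06807067518699333 [ 0.50751615 -0.00381303  1.06721027] [[0.03, -1.0, 0.0], [-1.0, -0.03, -0.04], [0.04, -0.0, -1.0]]
49.155752911275556 313.4770283404751 193.1845062392337 -0.10676218977031801 [0.20613737 0.58981577 0.8015694 ] [[-0.85, -0.53, 0.0], [-0.37, 0.58, -0.73], [0.39, -0.62, -0.69]]
{'t': 0.1, 'q': [-0.835, 0.359, 0.011, -0.0, -1.224, -0.288], 'qd': [0.001, -0.003, 0.003, 0.003, -0.001, -0.0], 'joint_efforts': [-0.0, -58.417, 29.375, 7.015, 0.01, -0.0], 'eef_pos': [0.292, -0.608, 0.248], 'ee_rot': [3.14, -0.0, -2.694], 'force': [-0.104, -0.135, -0.334], 'moment': [0.022, -0.01, 0.056], 'gripper_force': 0.0, 'width': 0.088}
```

View pics/top0.png

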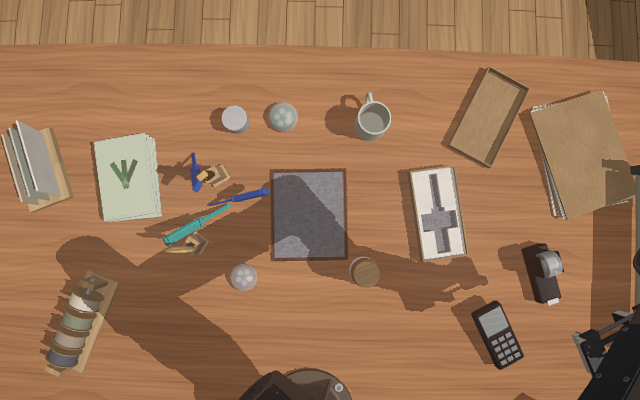

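View pics/side0.png

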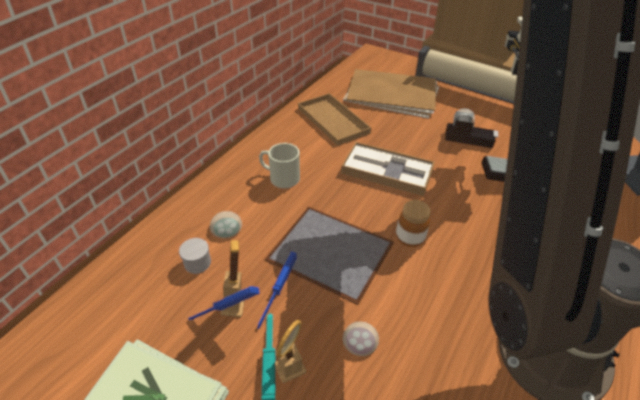

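Candidates for the opener:
- Dark-wood handle upright in its stand: top (210,175), side (235,262).
- Blue look-alikes: top (195,170) and (240,197).
- Turquoise look-alike: top (195,225).
- Magnifier: top (188,243).

The opener is the dark-wood one at (210,175). I'll check it in a close crop.

```bash
python3 - <<'E'
import cv2,numpy as np
a=cv2.imread('pics/top0.png')[145:215,165:265];b=cv2.imread('pics/side0.png')[225:325,185:270]
A=cv2.resize(a,None,fx=5,fy=5,interpolation=2);B=cv2.resize(b,None,fx=3.5,fy=3.5,interpolation=2)[:350]
cv2.imwrite('pics/crop.png',np.hstack([A,B]));print(A.shape,B.shape)
E
```

```text
(350, 500, 3) (350, 298, 3)
```

View pics/crop.png

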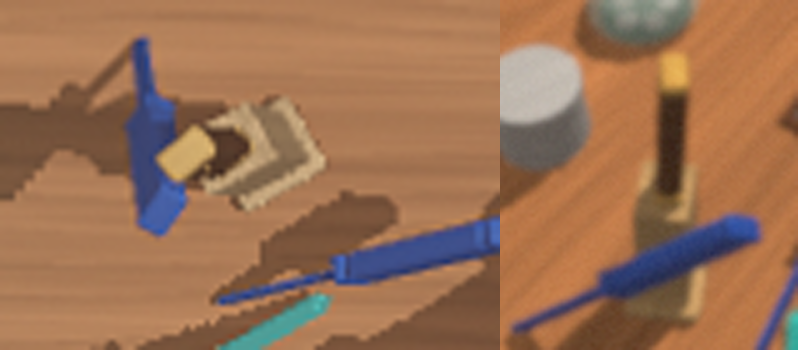

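```bash
python3 - <<'E'
from h import *
T=grab('top');S=grab('side')
def tri(u,v):
    o1,d1=ray(T,*u);o2,d2=ray(S,*v)
    s=np.linalg.lstsq(np.c_[d1,-d2],o2-o1,rcond=None)[0]
    p,q=o1+d1*s[0],o2+d2*s[1];return ((p+q)/2).round(3),np.linalg.norm(p-q).round(4)
tc=lambda x,y:(165+x/5-.4,145+y/5-.4); sc=lambda x,y:(185+(x-500)/3.5-.4,225+y/3.5-.4)
print('cap',tri(tc(186,153),sc(674,62)), plane(T,*tc(186,153),.204).round(4))
print('blue tip',tri(tc(140,42),sc(517,327)),'blue end',tri(tc(170,205),sc(750,230)))
P=[plane(T,*tc(*c),.204) for c in[(157,160),(203,125),(216,145),(175,182)]]
for i in range(4): d=P[(i+1)%4]-P[i];print('edge',np.linalg.norm(d).round(4),np.degrees(np.arctan2(d[1],d[0])).round(1))
F=[plane(T,*tc(*c),.008) for c in[(285,97),(326,162),(247,210)]]
for i in range(2): d=F[i+1]-F[i];print('foot',np.linalg.norm(d).round(4),np.degrees(np.arctan2(d[1],d[0])).round(1))
print('foot corners',np.round(F,4).tolist())
# column top corners at .099 : rough
for n,u in dict(pad1=(272,171),pad2=(345,169),pad3=(348,258),pad4=(273,260)).items(): print(n,plane(T,*u,.004).round(3))
for n,u in dict(b1=(410,169),b2=(451,166),b3=(466,256),b4=(424,262)).items(): print(n,plane(T,*u,.03).round(3))
E
```

```text
cap (array([0.592, 0.24 , 0.208]), np.float64(0.004)) [0.5945 0.2428 0.204 ]
blue tip (array([ 0.673,  0.328, -0.   ]), np.float64(0.0014)) blue end (array([0.56 , 0.263, 0.119]), np.float64(0.0419))
edge 0.0247 -51.2
edge 0.0103 -144.9
edge 0.0236 133.6
edge 0.0123 41.4
foot 0.0408 -145.8
foot 0.0484 122.8
foot corners [[0.6449, 0.2476, 0.008], [0.6112, 0.2247, 0.008], [0.585, 0.2654, 0.008]]
pad1 [0.63  0.115 0.004]
pad2 [ 0.64  -0.076  0.004]
pad3 [ 0.408 -0.09   0.004]
pad4 [0.398 0.105 0.004]
b1 [ 0.642 -0.242  0.03 ]
b2 [ 0.653 -0.349  0.03 ]
b3 [ 0.422 -0.391  0.03 ]
b4 [ 0.404 -0.282  0.03 ]
```

```bash
python3 - <<'E'
from h import *
T=grab('top');S=grab('side')
tc=lambda x,y:(165+x/5-.4,145+y/5-.4); sc=lambda x,y:(185+(x-500)/3.5-.4,225+y/3.5-.4)
o1,a=ray(T,*tc(140,42));_,b=ray(T,*tc(165,215));n1=np.cross(a,b)
def hit(u):
    o,d=ray(S,*u);return o+d*(n1@(o1-o))/(n1@d)
for u in [(517,327),(605,287),(750,230)]: p=hit(sc(*u));print('blue line',p.round(3),proj(T,p).round(1))
# dump blue mask bounds in both for check
for n,f in(('top',T),('side',S)):
    h=cv2.cvtColor(f['color'],cv2.COLOR_BGR2HSV);m=cv2.inRange(h,(108,140,50),(128,255,255))
    c,_=cv2.findContours(m,0,2)
    for k in c:
        if cv2.contourArea(k)>25: print(n,cv2.minAreaRect(k),cv2.boundingRect(k))
# cap with masks
h=cv2.cvtColor(T['color'],cv2.COLOR_BGR2HSV);print(h[175,202],h[172,212],h[176,225],h[172,226])
E
```

```text
blue line [0.672 0.328 0.001] [192.7 153.6]
blue line [0.614 0.301 0.059] [195.5 173. ]
blue line [0.532 0.263 0.136] [200.2 205.3]
top ((256.0000305175781, 205.00003051757812), (5.335783958435059, 15.522278785705566), 75.96376037597656) (249, 201, 15, 9)
top ((218.26515197753906, 206.2239227294922), (52.473575592041016, 27.543601989746094), 30.17351722717285) (202, 182, 46, 41)
side ((262.2437744140625, 308.7981262207031), (49.807674407958984, 130.68698120117188), 59.115055084228516) (194, 256, 115, 72)
[ 19 126 193] [ 10 131  84] [ 14 105 133] [ 17  95 190]
```

```bash
python3 - <<'E'
from h import *
T=grab('top','top1.png');S=grab('side','side1.png')
a=T['color'][130:280,150:300];b=S['color'][225:400,170:345]
cv2.imwrite('pics/crop2.png',np.hstack([cv2.resize(a,(400,400),interpolation=2),cv2.resize(b,(400,400),interpolation=2)]))
s=monitor.get_state();print(s['t'])
E
```

```text
0.4
```

View pics/crop2.png

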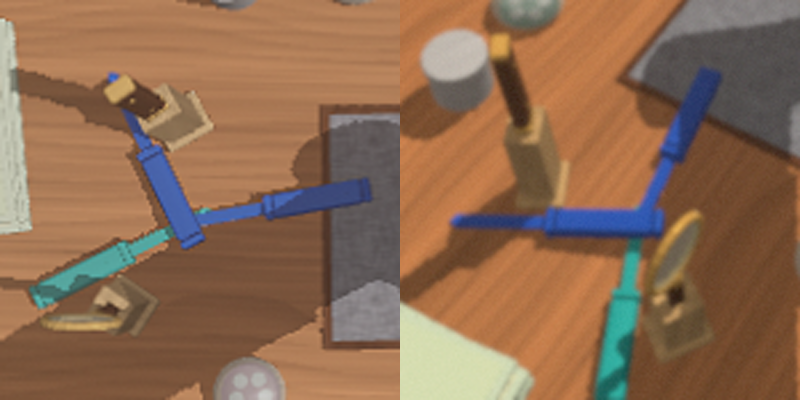

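```bash
python3 - <<'E'
from h import *
for i in range(8):
    T=grab('top',f'topb{i}.png')
    h=cv2.cvtColor(T['color'],cv2.COLOR_BGR2HSV);m=cv2.inRange(h,(15,100,130),(26,200,255))[140:195,180:235]
    c,_=cv2.findContours(m,0,2);k=max(c,key=cv2.contourArea)
    b=cv2.inRange(h,(108,140,50),(128,255,255));
    print(round(monitor.get_state()['t'],2),np.add(cv2.minAreaRect(k)[0],(180,140)).round(1),cv2.minAreaRect(k)[1:],cv2.boundingRect(b))
S=grab('side','side2.png')
a=T['color'][130:280,150:300];b=S['color'][225:400,170:345]
cv2.imwrite('pics/crop3.png',np.hstack([cv2.resize(a,(400,400),interpolation=2),cv2.resize(b,(400,400),interpolation=2)]))
E
```

```text
0.45 [216.1 175.2] ((17.835851669311523, 19.207839965820312), 30.963754653930664) (191, 158, 73, 65)
0.5 [217.  175.4] ((17.723800659179688, 19.53343963623047), 25.201122283935547) (191, 158, 73, 65)
0.55 [216.9 174.8] ((18.609542846679688, 19.311790466308594), 20.556045532226562) (191, 158, 73, 65)
0.6 [216.9 175.5] ((17.723800659179688, 19.267316818237305), 25.201122283935547) (191, 158, 73, 65)
0.65 [217.5 175.6] ((16.235294342041016, 18.52941131591797), 28.07248878479004) (191, 158, 72, 65)
0.7 [216.8 174.3] ((18.471515655517578, 19.63638687133789), 19.440034866333008) (191, 158, 73, 65)
0.75 [217.1 174.7] ((17.298004150390625, 20.012460708618164), 25.201122283935547) (191, 158, 73, 65)
0.8 [217.1 174.7] ((17.298004150390625, 20.012460708618164), 25.201122283935547) (191, 158, 72, 65)
```

View pics/crop3.png

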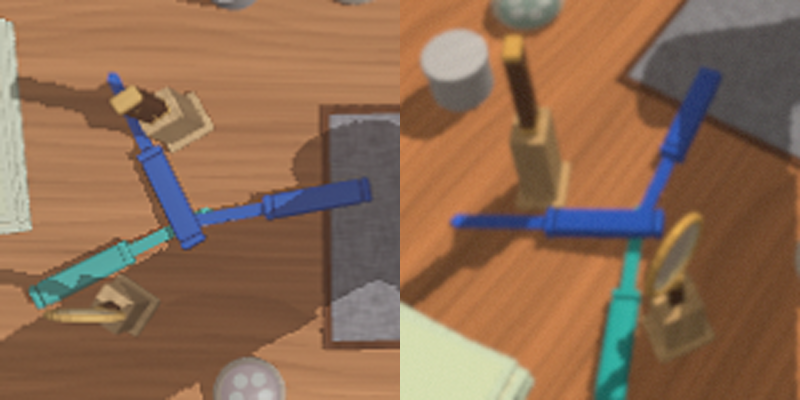

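```bash
python3 - <<'E'
from h import *
for i in range(6):
    T=grab('top',f'topc{i}.png')
    h=cv2.cvtColor(T['color'],cv2.COLOR_BGR2HSV);m=cv2.inRange(h,(16,118,140),(28,220,255))[150:190,185:215]
    c,_=cv2.findContours(m,0,2);k=max(c,key=cv2.contourArea);r=cv2.minAreaRect(k)
    p=np.add(r[0],(185,150));X=plane(T,*p,.204)
    print(round(monitor.get_state()['t'],2),p.round(1),np.round(r[1],1),round(r[2],1),X.round(4))
S=grab('side','side3.png')
print('upright cap at',proj(T,[.615,.2565,.204]))
q=T['color'][150:200,180:240];r=S['color'][235:325,205:255]
cv2.imwrite('pics/crop4.png',np.hstack([cv2.resize(q,(540,450),interpolation=2),cv2.resize(r,(250,450),interpolation=2)]))
E
```

```text
0.9 [196.  165.7] [ 6.7 11.4] 56.3 [0.6146 0.2563 0.204 ]
0.95 [196.6 166.6] [ 7.2 10.8] 56.3 [0.6126 0.2549 0.204 ]
1.0 [196.9 166.9] [ 6.9 11.1] 56.3 [0.6121 0.2541 0.204 ]
1.05 [196.2 165.7] [ 6.9 11.1] 56.3 [0.6145 0.2559 0.204 ]
1.1 [196.  165.7] [ 6.9 11.3] 54.5 [0.6147 0.2563 0.204 ]
1.15 [196.7 166.5] [ 7.2 11.1] 56.3 [0.6128 0.2547 0.204 ]
upright cap at [195.88147667 165.5073615 ]
```

View pics/crop4.png

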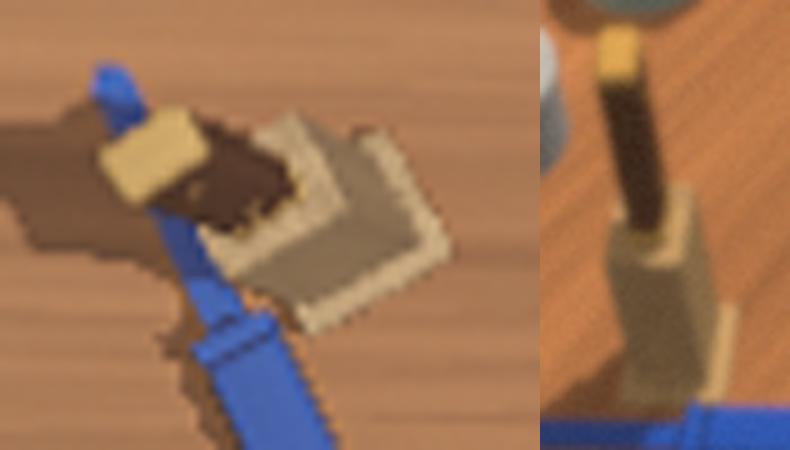

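The picture shows the opener standing upright in its stand, now settled: cap at full-frame (196,166), stand foot corner at about (229,177). One blue look-alike fell at the start and lies at the stand's foot.

I'll grip the handle across its width with the tool tilted about 35° below horizontal. Its yaw is about 34°.

>>> {"fn": "servo_tool", "kwargs": {
  "targets": [
    {"xyz": [0, 0, -2], "angular": [0, 0, 0], "claw": 8.76},
    {"xyz": [-2.77, 3.34, -0.5], "angular": [0, 0, 0], "claw": 8.76},
    {"xyz": [-2.77, 3.34, -0.5], "angular": [0, 0, 0], "claw": 8.76},
    {"xyz": [-2.77, 3.34, -0.5], "angular": [0, 0, 0], "claw": 8.76},
    {"xyz": [-2.77, 3.34, -0.5], "angular": [0, 0, 0], "claw": 8.76},
    {"xyz": [-2.77, 3.34, -0.5], "angular": [0, 0, 0], "claw": 8.76},
    {"xyz": [-2.77, 3.34, -0.5], "angular": [0, 0, 0], "claw": 8.76},
    {"xyz": [-2.77, 3.34, -0.5], "angular": [0, 0, 0], "claw": 8.76},
    {"xyz": [-2.77, 3.34, -0.5], "angular": [0, 0, 0], "claw": 8.76},
    {"xyz": [-2.77, 3.34, -0.5], "angular": [0, 0, 0], "claw": 8.76},
    {"xyz": [-2.77, 3.34, -0.5], "angular": [0, 0, 0], "claw": 8.76},
    {"xyz": [-2.77, 3.34, -0.5], "angular": [0, 0, 0], "claw": 8.76},
    {"xyz": [-2.77, 3.34, -0.5], "angular": [0, 0, 0], "claw": 8.76},
    {"xyz": [-2.77, 3.34, -0.5], "angular": [0, 0, 0], "claw": 8.76},
    {"xyz": [-2.77, 3.34, -0.5], "angular": [0, 0, 0], "claw": 8.76},
    {"xyz": [-2.77, 3.34, -0.5], "angular": [0, 0, 0], "claw": 8.76},
    {"xyz": [-2.77, 3.34, -0.5], "angular": [0, 0, 0], "claw": 8.76},
    {"xyz": [-2.77, 3.34, -0.5], "angular": [0, 0, 0], "claw": 8.76},
    {"xyz": [-2.77, 3.34, -0.5], "angular": [0, 0, 0], "claw": 8.76},
    {"xyz": [0, 0, 0], "angular": [0, 0, -8.4], "claw": 8.76}
  ]
}}

```text
t: 3.2
eef_pos: [0.4824, 0.1535, 0.3584]
ee_rot: [3.142, 0.0, -2.545]
force: [-0.4, -1.2, -0.7]
width: 0.0875
gripper_force: 0.0
```

>>> {"fn": "servo_tool", "kwargs": {
  "targets": [
    {"xyz": [0, 0, 0], "angular": [0, -7.86, 0], "claw": 8.76},
    {"xyz": [0, 0, 0], "angular": [0, -7.86, 0], "claw": 8.76},
    {"xyz": [0, 0, 0], "angular": [0, -7.86, 0], "claw": 8.76},
    {"xyz": [0, 0, 0], "angular": [0, -7.86, 0], "claw": 8.76},
    {"xyz": [0, 0, 0], "angular": [0, -7.86, 0], "claw": 8.76},
    {"xyz": [0, 0, 0], "angular": [0, -7.86, 0], "claw": 8.76},
    {"xyz": [0, 0, 0], "angular": [0, -7.84, 0], "claw": 8.76},
    {"xyz": [0, 0, 0], "angular": [0, 0, 0], "claw": 8.76}
  ]
}}

```text
t: 4.0
eef_pos: [0.485, 0.1404, 0.3595]
ee_rot: [3.139, 0.921, -2.55]
force: [0.1, -0.6, -0.9]
width: 0.0875
gripper_force: 0.0
```

```bash
cat >> h.py <<'E'
def pose():
    s=monitor.get_state();return np.array(s['eef_pos']),Ro.from_euler('xyz',s['ee_rot']).as_matrix(),s
def want(yaw,tilt):
    # tool-down with x azimuth yaw(deg), then turned by tilt(deg) about tool y
    return Ro.from_euler('xyz',[np.pi,0,np.radians(yaw)]).as_matrix()@Ro.from_euler('y',tilt,degrees=True).as_matrix()
def go(P,Rw=None):
    p,R,s=pose();d=R.T@(np.array(P)-p)*100
    print('t',round(s['t'],2),'pos',p.round(4),'shift cm',d.round(2),'norm',np.linalg.norm(d).round(2))
    if Rw is not None: print('turn deg',np.degrees(Ro.from_matrix(R.T@Rw).as_rotvec()).round(2))
E
python3 - <<'E'
from h import *
p,R,s=pose();print(p,R.round(3).tolist(),np.round(s['q'],2))
Rw=want(-146,-55);G=np.array([.614,.256,.13])
go(G-.10*Rw[:,2],Rw)
E
```

```text
[0.485003   0.14039585 0.35953948] [[-0.502, -0.559, 0.659], [-0.338, 0.829, 0.446], [-0.796, 0.001, -0.605]] [ 0.66 -0.44 -1.    0.51 -0.1  -2.12]
t 4.0 pos [0.485  0.1404 0.3595] shift cm [ 8.28  2.35 17.56] norm 19.56
turn deg [ 0.06 -2.24 -0.05]
```

>>> {"fn": "servo_tool", "kwargs": {
  "targets": [
    {"xyz": [0, 0, 0], "angular": [0, 8, 0], "claw": 8.76},
    {"xyz": [2, 1, 2], "angular": [0, 0, 0], "claw": 8.76},
    {"xyz": [2, 1, 2], "angular": [0, 0, 0], "claw": 8.76},
    {"xyz": [0, 0, 0], "angular": [0, 0, 0], "claw": 8.76},
    {"xyz": [0, 0, 0], "angular": [0, 0, 0], "claw": 8.76}
  ]
}}

```text
t: 4.5
eef_pos: [0.4888, 0.1517, 0.3146]
ee_rot: [-3.139, 0.815, -2.551]
force: [-0.0, -0.1, -0.2]
width: 0.0876
gripper_force: 0.0
```

```bash
python3 - <<'E'
from h import *
from scipy.optimize import least_squares
p,R,s=pose();print(p.round(4),np.round(s['q'],3),R[:,2].round(3))
# states: q, pos, z axis
D=[([.359,.012],[.292,-.608,.249],[0,0,-1]),([-.44,-1.0],[.485,.1404,.3595],[.659,.446,-.605]),(s['q'][1:3],p,R[:,2])]
def res(x):
    L,a1,a2,a3,h,b=x;o=[]
    for q,P,z in D:
        W=np.array(P)-L*np.array(z);r=np.hypot(W[0],W[1]);pp=q[0]-q[1]
        o+=[r-np.hypot(a1+a2*np.sin(q[0])+a3*np.cos(pp),b),W[2]-(h+a2*np.cos(q[0])-a3*np.sin(pp))]
    return o+[.02*(L-.25),.02*(a1-0),.01*(b-.0)]
r=least_squares(res,[.25,0,.4,.4,.35,.1]);print(r.x.round(3),np.abs(r.fun).max())
E
```

```text
[0.4888 0.1517 0.3146] [ 0.672 -0.355 -1.012  0.548 -0.118 -2.172] [ 0.606  0.403 -0.686]
[0.502 0.078 0.72  0.343 0.193 0.164] 0.005033039972492894
```

```bash
python3 - <<'E'
from h import *
go([.605,.25,.30],want(-146,-50))
E
```

```text
t 4.5 pos [0.4888 0.1517 0.3146] shift cm [-9.32  1.72 12.  ] norm 15.29
turn deg [-0.26 -3.32 -0.11]
```

>>> {"fn": "servo_tool", "kwargs": {
  "targets": [
    {"xyz": [-2.33, 0.43, 3.0], "angular": [0, 0, 0], "claw": 8.76},
    {"xyz": [-2.33, 0.43, 3.0], "angular": [0, 0, 0], "claw": 8.76},
    {"xyz": [-2.33, 0.43, 3.0], "angular": [0, 0, 0], "claw": 8.76},
    {"xyz": [-2.33, 0.43, 3.0], "angular": [0, 0, 0], "claw": 8.76},
    {"xyz": [0, 0, 0], "angular": [0, 0, 0], "claw": 8.76},
    {"xyz": [0, 0, 0], "angular": [0, 0, 0], "claw": 8.76}
  ]
}}

```text
t: 5.1
eef_pos: [0.6092, 0.2438, 0.3104]
ee_rot: [3.123, 0.798, -2.551]
force: [-1.0, 0.6, -1.5]
width: 0.0876
gripper_force: 0.0
```

```bash
python3 - <<'E'
from h import *
p,R,s=pose();print(p.round(4),np.round(s['q'],3),R[:,2].round(3))
go([.605,.25,.30],want(-146,-50))
f=grab('wrist','w1.png');print(proj(f,[.614,.256,.204]),f['f'],f['R'].round(2).tolist(),-f['R'].T@f['t'])
E
```

```text
[0.6092 0.2438 0.3104] [ 0.622 -0.049 -0.816  0.625 -0.006 -2.218] [ 0.584  0.414 -0.698]
t 5.1 pos [0.6092 0.2438 0.3104] shift cm [0.74 0.73 0.74] norm 1.28
turn deg [ 0.96 -4.25 -0.14]
[328.78435441 116.8019706 ] 325.04218766481756 [[-0.57, 0.82, 0.01], [0.39, 0.26, 0.88], [0.72, 0.51, -0.47]] [0.4857272  0.15837074 0.35157965]
```

View pics/w1.png

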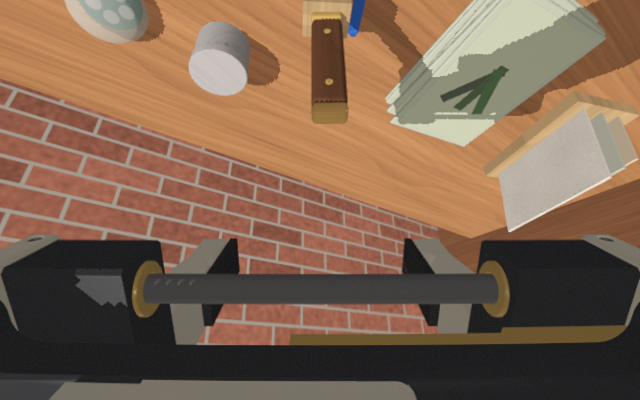

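The picture shows the opener's handle at (328,70), cap at (328,115), between the open fingers. The candle tin is at (219,60) and the wrist is near its limit (q5≈0). I'll fit a quick arm model so the approach tilt stays reachable.

```bash
cat > kin.py <<'E'
from h import *
from scipy.optimize import least_squares
def fk(x,q):
    L,a1,a2,a3,h,b,d=x;pp=q[1]-q[2]
    rz=Ro.from_euler('z',q[0])
    W=rz.apply([a1+a2*np.sin(q[1])+a3*np.cos(pp)+d*np.sin(pp),b,h+a2*np.cos(q[1])-a3*np.sin(pp)+d*np.cos(pp)])
    # forearm frame: X along forearm; roll q4 about X, bend q5 about Y
    R=rz*Ro.from_euler('y',pp)*Ro.from_euler('x',q[3])*Ro.from_euler('y',-q[4])
    z=R.apply([1,0,0]);return W+L*z,z
D=[([-.835,.359,.0115,0,-1.224,-.288],[.292,-.608,.2485]),([.66,-.44,-1.0,.51,-.1,-2.12],[.485,.1404,.3595]),
([.672,-.355,-1.012,.548,-.118,-2.172],[.4888,.1517,.3146]),([.622,-.049,-.816,.625,-.006,-2.218],[.6092,.2438,.3104])]
r=least_squares(lambda x:np.concatenate([fk(x,q)[0]-P for q,P in D]+[.003*(x-[.25,0,.4,.4,.35,-.19,0])]),[.25,0,.4,.4,.35,-.19,0])
x=r.x
if __name__=='__main__':
    print(x.round(3),np.abs(r.fun[:12]).max())
    for q,P in D: print(fk(x,q)[1].round(3))
    lo=np.array([-3.07,-1.43,-1.02,-3.03,-3.05]);hi=np.array([3.07,2.12,1.25,1.67,0])
    for gz in(.14,.15,.165):
      for al in(45,50,55,60,65,70):
        a=np.radians(al);ps=np.radians(34);z=np.array([np.cos(a)*np.cos(ps),np.cos(a)*np.sin(ps),-np.sin(a)])
        P=np.array([.614,.256,gz])-.016*z
        best=None
        for q40 in(0.3,-.3,-2.9):
            s=least_squares(lambda q:np.r_[fk(x,q)[0]-P,(fk(x,q)[1]-z)*.3],np.clip([.65,0,-.6,q40,-.3],lo+.03,hi-.03),bounds=(lo,hi))
            if best is None or s.cost<best.cost:best=s
        print(gz,al,best.x.round(2),'err',np.sqrt(2*best.cost).round(4))
E
python3 kin.py
```

```text
[ 0.426  0.15   0.627  0.29   0.186 -0.192  0.006] 0.026933670791172704
[-0.     0.001 -1.   ]
[ 0.6    0.527 -0.602]
[ 0.529  0.499 -0.686]
[ 0.58   0.42  -0.697]
0.14 45 [ 0.7   0.23 -1.02 -3.03 -0.31] err 0.0588
0.14 50 [ 0.71  0.24 -1.02 -2.99 -0.29] err 0.0375
0.14 55 [ 0.73  0.25 -1.02 -2.9  -0.27] err 0.0161
0.14 60 [ 0.74  0.25 -0.98 -2.76 -0.19] err 0.0
0.14 65 [ 0.73  0.25 -0.84 -0.86 -0.07] err 0.0
0.14 70 [ 0.72  0.26 -0.71 -0.17 -0.25] err 0.0
0.15 45 [ 0.7   0.21 -1.02 -3.03 -0.31] err 0.0541
0.15 50 [ 0.72  0.22 -1.02 -2.95 -0.28] err 0.0328
0.15 55 [ 0.74  0.23 -1.02 -2.86 -0.26] err 0.0115
0.15 60 [ 0.74  0.22 -0.95 -2.61 -0.14] err 0.0
0.15 65 [ 0.73  0.23 -0.81 -0.53 -0.11] err 0.0
0.15 70 [ 0.72  0.25 -0.69 -0.15 -0.29] err 0.0
0.165 45 [ 0.71  0.18 -1.02 -2.99 -0.3 ] err 0.047
0.165 50 [ 0.73  0.19 -1.02 -2.9  -0.27] err 0.0257
0.165 55 [ 0.75  0.2  -1.02 -2.8  -0.25] err 0.0043
0.165 60 [ 0.74  0.19 -0.9  -2.09 -0.08] err 0.0
0.165 65 [ 0.73  0.2  -0.77 -0.33 -0.18] err 0.0
0.165 70 [ 0.72  0.22 -0.65 -0.12 -0.36] err 0.0
```

```bash
sed -i "s/'x',q\[3\]/'x',-q[3]/" kin.py; python3 kin.py
```

```text
[ 0.462  0.105  0.654  0.334  0.223 -0.167 -0.007] 0.017478963516357138
[-0.     0.001 -1.   ]
[ 0.659  0.45  -0.602]
[ 0.606  0.403 -0.686]
[ 0.584  0.415 -0.697]
0.14 45 [ 0.61  0.27 -1.02 -3.03 -0.4 ] err 0.0442
0.14 50 [ 0.61  0.28 -1.02 -3.03 -0.38] err 0.0248
0.14 55 [ 0.62  0.27 -0.98 -3.03 -0.28] err 0.0148
0.14 60 [ 0.68  0.23 -0.84  1.67 -0.04] err 0.0073
0.14 65 [ 0.67  0.24 -0.75  0.24 -0.14] err 0.0
0.14 70 [ 0.67  0.26 -0.63  0.08 -0.33] err 0.0
0.15 45 [ 0.61  0.25 -1.02 -3.03 -0.39] err 0.0403
0.15 50 [ 0.61  0.26 -1.02 -3.03 -0.37] err 0.0217
0.15 55 [ 0.63  0.24 -0.95 -3.03 -0.23] err 0.0139
0.15 60 [ 0.68  0.22 -0.84  1.67 -0.04] err 0.0025
0.15 65 [ 0.67  0.23 -0.73  0.19 -0.18] err 0.0
0.15 70 [ 0.67  0.25 -0.61  0.07 -0.36] err 0.0
0.165 45 [ 0.61  0.22 -1.02 -3.03 -0.38] err 0.0345
0.165 50 [ 0.61  0.23 -1.02 -3.03 -0.36] err 0.0181
0.165 55 [ 0.63  0.2  -0.92 -3.03 -0.16] err 0.0125
0.165 60 [ 0.68  0.19 -0.82  0.83 -0.06] err 0.0
0.165 65 [ 0.67  0.2  -0.7   0.14 -0.24] err 0.0
0.165 70 [ 0.67  0.23 -0.58  0.06 -0.42] err 0.0
```

```bash
python3 - <<'E'
from h import *
Rw=want(-146,-24);G=np.array([.614,.256,.154])
p,R,s=pose()
go(p,Rw)
print('above target tcp',G-.016*Rw[:,2]+[0,0,.12], 'delta in final frame', (Rw.T@(G-.016*Rw[:,2]+[0,0,.12]-p)*100).round(2),'down per cm',(Rw.T@[0,0,-1]).round(3))
E
```

```text
t 5.15 pos [0.6084 0.2433 0.3103] shift cm [0. 0. 0.] norm 0.0
turn deg [ 0.99 21.77  0.07]
above target tcp [0.6086048  0.25236089 0.28861673] delta in final frame [0.4  0.74 2.2 ] down per cm [ 0.407 -0.     0.914]
```

>>> {"fn": "servo_tool", "kwargs": {
  "targets": [
    {"xyz": [0, 0, 0], "angular": [0.33, 7.26, 0], "claw": 8.76},
    {"xyz": [0, 0, 0], "angular": [0.33, 7.26, 0], "claw": 8.76},
    {"xyz": [0, 0, 0], "angular": [0.33, 7.25, 0], "claw": 8.76},
    {"xyz": [0.2, 0.4, 1.1], "angular": [0, 0, 0], "claw": 8.76},
    {"xyz": [0.2, 0.34, 1.1], "angular": [0, 0, 0], "claw": 8.76},
    {"xyz": [0, 0, 0], "angular": [0, 0, 0], "claw": 8.76},
    {"xyz": [0, 0, 0], "angular": [0, 0, 0], "claw": 8.76},
    {"xyz": [0, 0, 0], "angular": [0, 0, 0], "claw": 8.76}
  ]
}}

```text
t: 5.95
eef_pos: [0.6265, 0.2369, 0.2944]
ee_rot: [-3.11, 0.523, -2.563]
force: [-0.6, -0.8, 0.5]
width: 0.0876
gripper_force: 0.0
```

```bash
python3 - <<'E'
from h import *
Rw=want(-146,-24);G=np.array([.614,.256,.154])
go(G-.016*Rw[:,2]+[0,0,.12],Rw)
p,R,s=pose();print(np.round(s['q'],2))
f=grab('wrist');T=grab('top')
h=cv2.cvtColor(f['color'],cv2.COLOR_BGR2HSV)
# dark wood + cap region around predicted
c=[proj(f,X) for X in([.614,.256,.204],[.614,.256,.13],[.614-.012*.559,.256+.012*.829,.204],[.614+.012*.559,.256-.012*.829,.204])];print(np.round(c,1).tolist())
a=f['color'];u,v=map(int,c[0]);y0=max(0,v-90);x0=max(0,u-110)
cv2.imwrite('pics/w2.png',cv2.resize(a[y0:y0+180,x0:x0+220],None,fx=3,fy=3,interpolation=2));print(x0,y0)
E
```

```text
t 5.95 pos [0.6265 0.2369 0.2944] shift cm [0.86 2.28 0.11] norm 2.44
turn deg [-2.16  5.95 -0.84]
[ 0.7   0.06 -0.45  0.17 -0.55 -1.82]
[[358.1, 153.7], [353.2, 97.6], [376.5, 153.6], [339.9, 153.9]]
248 63
```

View pics/w2.png

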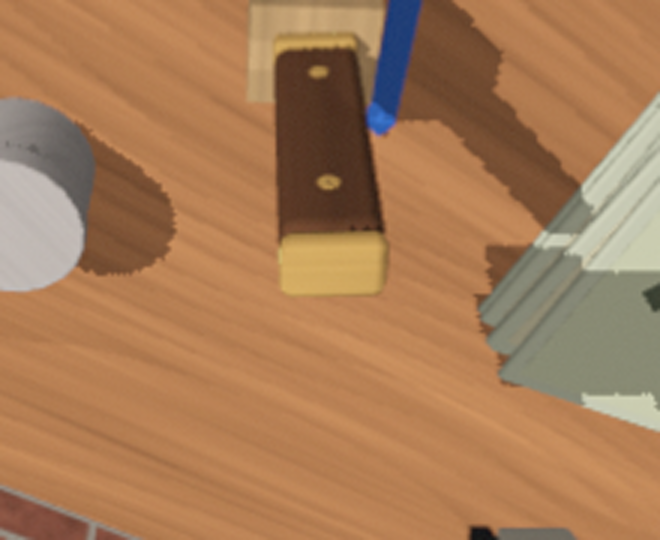

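Close crop: the dark-wood handle with brass ends has its cap at full-frame x 342–376, against 340–376 predicted. The choice and the position are confirmed.

>>> {"fn": "servo_tool", "kwargs": {
  "targets": [
    {"xyz": [0.86, 2.28, 0.11], "angular": [0, 0, 0], "claw": 8.76},
    {"xyz": [0, 0, 0], "angular": [-2.16, 5.95, -0.84], "claw": 8.76},
    {"xyz": [0, 0, 0], "angular": [0, 0, 0], "claw": 8.76},
    {"xyz": [0, 0, 0], "angular": [0, 0, 0], "claw": 8.76},
    {"xyz": [0, 0, 0], "angular": [0, 0, 0], "claw": 8.76}
  ]
}}

```text
t: 6.55
eef_pos: [0.61, 0.2532, 0.2896]
ee_rot: [-3.141, 0.423, -2.549]
force: [-0.3, -0.6, -0.1]
width: 0.0873
gripper_force: 0.0
```

```bash
python3 - <<'E'
from h import *
Rw=want(-146,-24);G=np.array([.614,.256,.154])
go(G-.016*Rw[:,2]+[0,0,.0],Rw);p,R,s=pose();print(np.round(s['q'],2))
E
```

```text
t 6.55 pos [0.61   0.2532 0.2896] shift cm [ 5.11  0.02 10.97] norm 12.1
turn deg [-0.05  0.21 -0.06]
[ 0.72  0.09 -0.35  0.08 -0.71 -1.74]
```

>>> {"fn": "servo_tool", "kwargs": {
  "targets": [
    {"xyz": [0.64, 0, 1.37], "angular": [0, 0, 0], "claw": 8.76},
    {"xyz": [0.64, 0, 1.37], "angular": [0, 0, 0], "claw": 8.76},
    {"xyz": [0.64, 0, 1.37], "angular": [0, 0, 0], "claw": 8.76},
    {"xyz": [0.64, 0, 1.37], "angular": [0, 0, 0], "claw": 8.76},
    {"xyz": [0.64, 0, 1.37], "angular": [0, 0, 0], "claw": 8.76},
    {"xyz": [0.64, 0, 1.37], "angular": [0, 0, 0], "claw": 8.76},
    {"xyz": [0.64, 0, 1.37], "angular": [0, 0, 0], "claw": 8.76},
    {"xyz": [0.64, 0, 1.37], "angular": [0, 0, 0], "claw": 8.0},
    {"xyz": [0, 0, 0], "angular": [0, 0, 0], "claw": 6},
    {"xyz": [0, 0, 0], "angular": [0, 0, 0], "claw": 4}
  ],
  "force": 15
}}

```text
t: 7.55
eef_pos: [0.6075, 0.2519, 0.1683]
ee_rot: [-3.141, 0.42, -2.548]
force: [0.7, 0.3, -0.1]
width: 0.0693
gripper_force: 0.0
```

```bash
python3 - <<'E'
from h import *
Rw=want(-146,-24);G=np.array([.614,.256,.154])
go(G-.016*Rw[:,2],Rw);p,R,s=pose();print(np.round(s['q'],2),s['width'])
for i in range(1):
    T=grab('top');h=cv2.cvtColor(T['color'],cv2.COLOR_BGR2HSV)
f=grab('wrist','w3.png');print(proj(f,[.614,.256,.204]),proj(f,[.614,.256,.154]))
E
```

```text
t 7.55 pos [0.6075 0.2519 0.1683] shift cm [-0.12 -0.02  0.01] norm 0.12
turn deg [-0.01  0.05  0.  ]
[ 0.71  0.2  -0.54  0.12 -0.42 -1.79] 0.0693306252993674
[318.73525626 355.91147545] [319.10684787 258.99615387]
```

View pics/w3.png

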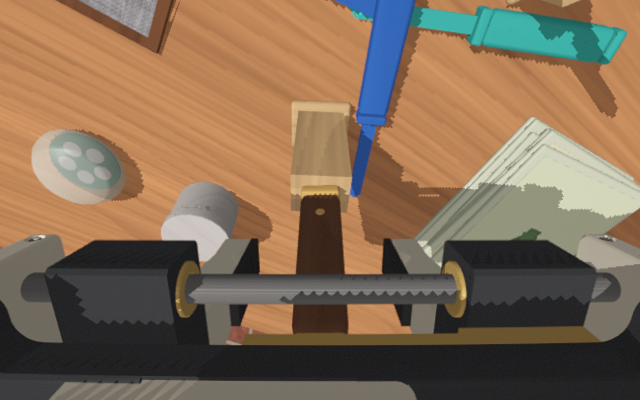

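The handle (x 297–345, centre 321) sits centred between the fingers (258–383). I'll close and lift straight up.

>>> {"fn": "servo_tool", "kwargs": {
  "targets": [
    {"xyz": [0, 0, 0], "angular": [0, 0, 0], "claw": 3.5},
    {"xyz": [0, 0, 0], "angular": [0, 0, 0], "claw": 3.0},
    {"xyz": [0, 0, 0], "angular": [0, 0, 0], "claw": 2.7},
    {"xyz": [0, 0, 0], "angular": [0, 0, 0], "claw": 2.3},
    {"xyz": [0, 0, 0], "angular": [0, 0, 0], "claw": 2.0},
    {"xyz": [0, 0, 0], "angular": [0, 0, 0], "claw": 1.5},
    {"xyz": [0, 0, 0], "angular": [0, 0, 0], "claw": 1.5},
    {"xyz": [0, 0, 0], "angular": [0, 0, 0], "claw": 1.5},
    {"xyz": [0, 0, 0], "angular": [0, 0, 0], "claw": 1.5}
  ],
  "force": 30
}}

```text
t: 8.55
eef_pos: [0.6073, 0.2519, 0.1677]
ee_rot: [3.141, 0.419, -2.548]
force: [-0.1, 0.1, 1.4]
width: 0.0235
gripper_force: 30.0
```

```bash
python3 - <<'E'
from h import *
p,R,s=pose();print(p,s['width'],s['gripper_force'],np.round(s['force'],2),(R.T@[0,0,1]*13).round(2))
T=grab('top','tg.png');h=cv2.cvtColor(T['color'],cv2.COLOR_BGR2HSV)
E
```

```text
[0.60733468 0.25186424 0.1677451 ] 0.023537806930341628 29.9836465716362 [-0.07  0.07  1.41] [ -5.29   0.   -11.88]
```

>>> {"fn": "servo_tool", "kwargs": {
  "targets": [
    {"xyz": [-0.2, 0, -0.46], "angular": [0, 0, 0], "claw": 1.5},
    {"xyz": [-0.2, 0, -0.46], "angular": [0, 0, 0], "claw": 1.5},
    {"xyz": [-0.41, 0, -0.91], "angular": [0, 0, 0], "claw": 1.5},
    {"xyz": [-0.41, 0, -0.91], "angular": [0, 0, 0], "claw": 1.5},
    {"xyz": [-0.41, 0, -0.91], "angular": [0, 0, 0], "claw": 1.5},
    {"xyz": [-0.41, 0, -0.91], "angular": [0, 0, 0], "claw": 1.5},
    {"xyz": [-0.41, 0, -0.91], "angular": [0, 0, 0], "claw": 1.5},
    {"xyz": [-0.41, 0, -0.91], "angular": [0, 0, 0], "claw": 1.5},
    {"xyz": [-0.41, 0, -0.91], "angular": [0, 0, 0], "claw": 1.5},
    {"xyz": [-0.41, 0, -0.91], "angular": [0, 0, 0], "claw": 1.5},
    {"xyz": [-0.41, 0, -0.91], "angular": [0, 0, 0], "claw": 1.5},
    {"xyz": [-0.41, 0, -0.91], "angular": [0, 0, 0], "claw": 1.5},
    {"xyz": [-0.41, 0, -0.91], "angular": [0, 0, 0], "claw": 1.5},
    {"xyz": [-0.41, 0, -0.91], "angular": [0, 0, 0], "claw": 1.5},
    {"xyz": [0, 0, 0], "angular": [0, 0, 0], "claw": 1.5}
  ]
}}

```text
t: 10.1
eef_pos: [0.6083, 0.2525, 0.2996]
ee_rot: [3.142, 0.421, -2.548]
force: [-0.3, -0.4, -0.8]
width: 0.0237
gripper_force: 30.0
```

```bash
python3 - <<'E'
from h import *
from kin import fk,x
p,R,s=pose();print(p.round(4),s['width'],s['gripper_force'],np.round(s['force'],2),np.round(s['q'],2))
T=grab('top','tl.png');S=grab('side','sl.png')
# stand: pale mask in side & top vs. start
for n,f in(('top',T),('side',S)):
    roi=(slice(155,200),slice(195,240)) if n=='top' else (slice(255,325),slice(205,260))
    h=cv2.cvtColor(f['color'],cv2.COLOR_BGR2HSV)[roi];m=cv2.inRange(h,(13,60,90),(25,118,255))
    print(n,cv2.minAreaRect(cv2.findNonZero(m)),cv2.countNonZero(m))
for ref,roi in(('pics/topc5.png',(slice(155,200),slice(195,240))),('pics/side3.png',(slice(255,325),slice(205,260)))):
    h=cv2.cvtColor(cv2.imread(ref),cv2.COLOR_BGR2HSV)[roi];m=cv2.inRange(h,(13,60,90),(25,118,255));print('ref',cv2.minAreaRect(cv2.findNonZero(m)),cv2.countNonZero(m))
# pad laying poses
lo=np.array([-3.07,-1.43,-1.02,-3.03,-3.05]);hi=np.array([3.07,2.12,1.25,1.67,0])
from scipy.optimize import least_squares
for be in(0,20,30,40,50):
    Rw=want(-170,be);z=Rw[:,2];P=np.array([.56,-.01,.02])-.016*z
    q=least_squares(lambda q:np.r_[fk(x,q)[0]-P,(fk(x,q)[1]-z)*.3],[.3,.4,0,0,-1.2],bounds=(lo,hi));print(be,P.round(3),q.x.round(2),q.cost)
E
```

```text
[0.6083 0.2525 0.2996] 0.023714512412212056 29.98327910900116 [-0.33 -0.42 -0.83] [ 0.72  0.08 -0.33  0.07 -0.74 -1.74]
top ((22.600004196166992, 20.699996948242188), (16.994115829467773, 20.124608993530273), 63.43495178222656) 247
side ((19.628957748413086, 34.93891906738281), (56.65009689331055, 17.55154037475586), 64.65382385253906) 89
ref ((17.759654998779297, 15.609441757202148), (30.528675079345703, 23.322336196899414), 58.392494201660156) 373
ref ((17.769664764404297, 30.668540954589844), (65.27467346191406, 18.54996109008789), 68.87527465820312) 52
0 [ 0.56  -0.01   0.036] [ 0.28  0.47 -0.67 -0.   -0.43] 4.6457394563930705e-23
20 [ 0.565 -0.009  0.035] [ 0.26  0.66 -0.26 -0.03 -1.  ] 5.3441849558223195e-18
30 [ 0.568 -0.009  0.034] [ 0.25  0.78 -0.07 -0.04 -1.24] 1.0915200422461583e-23
40 [ 0.57  -0.008  0.032] [ 0.24  0.9   0.11 -0.05 -1.48] 5.031294649524356e-18
50 [ 0.572 -0.008  0.03 ] [ 0.24  1.03  0.29 -0.05 -1.7 ] 6.076334057883418e-26
```

```bash
python3 - <<'E'
from h import *
go([.57,-.01,.34],want(-170,40))
E
```

```text
t 10.2 pos [0.6076 0.2521 0.2974] shift cm [ 14.5  -19.63 -11.12] norm 26.82
turn deg [-3.49 63.01 25.03]
```

>>> {"fn": "servo_tool", "kwargs": {
  "targets": [
    {"xyz": [1.81, -2.45, -1.39], "angular": [0, 0, 0], "claw": 1.5},
    {"xyz": [1.81, -2.45, -1.39], "angular": [0, 0, 0], "claw": 1.5},
    {"xyz": [1.81, -2.45, -1.39], "angular": [0, 0, 0], "claw": 1.5},
    {"xyz": [1.81, -2.45, -1.39], "angular": [0, 0, 0], "claw": 1.5},
    {"xyz": [1.81, -2.45, -1.39], "angular": [0, 0, 0], "claw": 1.5},
    {"xyz": [1.81, -2.45, -1.39], "angular": [0, 0, 0], "claw": 1.5},
    {"xyz": [1.81, -2.45, -1.39], "angular": [0, 0, 0], "claw": 1.5},
    {"xyz": [1.81, -2.45, -1.39], "angular": [0, 0, 0], "claw": 1.5},
    {"xyz": [0, 0, 0], "angular": [-0.39, 7.0, 2.78], "claw": 1.5},
    {"xyz": [0, 0, 0], "angular": [-0.39, 7.0, 2.78], "claw": 1.5},
    {"xyz": [0, 0, 0], "angular": [-0.39, 7.0, 2.78], "claw": 1.5},
    {"xyz": [0, 0, 0], "angular": [-0.39, 7.0, 2.78], "claw": 1.5},
    {"xyz": [0, 0, 0], "angular": [-0.39, 7.0, 2.78], "claw": 1.5},
    {"xyz": [0, 0, 0], "angular": [-0.39, 7.0, 2.78], "claw": 1.5},
    {"xyz": [0, 0, 0], "angular": [-0.39, 7.0, 2.78], "claw": 1.5},
    {"xyz": [0, 0, 0], "angular": [-0.39, 7.0, 2.78], "claw": 1.5},
    {"xyz": [0, 0, 0], "angular": [-0.39, 7.0, 2.78], "claw": 1.5},
    {"xyz": [0, 0, 0], "angular": [0, 0, 0], "claw": 1.5}
  ]
}}

```text
t: 12.0
eef_pos: [0.5709, -0.0089, 0.3335]
ee_rot: [-3.141, -0.713, -2.969]
force: [-0.1, 0.7, -2.1]
width: 0.024
gripper_force: 30.0
```

```bash
python3 - <<'E'
from h import *
p,R,s=pose();print(s['width'],np.round(s['q'],2))
go([.57,-.01,.15],want(-170,40))
# opener in tool frame (assumed rigid): from grasp pose
Rg=want(-146,-24);pg=np.array([.6073,.2519,.1677])
for n,X in(('tip',[.614,.256,.009]),('bal',[.614,.256,.127]),('end',[.614,.256,.204])):
    print(n,(p+R@(Rg.T@(np.array(X)-pg))).round(3))
T=grab('top','t5.png')
h=cv2.cvtColor(T['color'],cv2.COLOR_BGR2HSV)
for ref in('pics/topc5.png','pics/t5.png'):
    im=cv2.imread(ref);h=cv2.cvtColor(im,cv2.COLOR_BGR2HSV)[155:200,212:240];m=cv2.inRange(h,(13,60,90),(25,118,255));print('ref',cv2.minAreaRect(cv2.findNonZero(m)),cv2.countNonZero(m))
a=cv2.imread('pics/topc5.png')[150:200,208:240];b=T['color'][150:200,208:240]
print('phase shift px',cv2.phaseCorrelate(np.float32(cv2.cvtColor(a,6)),np.float32(cv2.cvtColor(b,6))))
E
```

```text
0.023964542571196616 [ 0.28  0.57  0.38 -0.08 -2.09 -1.69]
t 12.0 pos [ 0.5709 -0.0089  0.3335] shift cm [-11.92  -0.08  13.95] norm 18.35
turn deg [ 0.03 -0.84 -0.08]
tip [ 0.433 -0.033  0.259]
bal [ 0.538 -0.015  0.309]
end [ 0.607 -0.003  0.342]
ref ((8.5, 19.5), (25.0, 17.0), 90.0) 301
ref ((9.76603889465332, 17.918869018554688), (22.360342025756836, 13.08448600769043), 79.3803482055664) 217
phase shift px ((0.5018590982139219, -0.9147196721355151), 0.26088014006614685)
```

>>> {"fn": "servo_tool", "kwargs": {
  "targets": [
    {"xyz": [-2.27, 0, 2.66], "angular": [0, 0, 0], "claw": 1.5},
    {"xyz": [-2.27, 0, 2.66], "angular": [0, 0, 0], "claw": 1.5},
    {"xyz": [-2.27, 0, 2.66], "angular": [0, 0, 0], "claw": 1.5},
    {"xyz": [-2.27, 0, 2.66], "angular": [0, 0, 0], "claw": 1.5},
    {"xyz": [-2.27, 0, 2.66], "angular": [0, 0, 0], "claw": 1.5},
    {"xyz": [-2.27, 0, 2.66], "angular": [0, 0, 0], "claw": 1.5},
    {"xyz": [-1.95, 0, 2.28], "angular": [0, 0, 0], "claw": 1.5},
    {"xyz": [0, 0, 0], "angular": [0, 0, 0], "claw": 1.5},
    {"xyz": [0, 0, 0], "angular": [0, 0, 0], "claw": 1.5}
  ]
}}

```text
t: 12.95
eef_pos: [0.5726, -0.0095, 0.1018]
ee_rot: [-3.141, -0.696, -2.966]
force: [0.2, 0.2, -0.5]
width: 0.0236
gripper_force: 30.0
```

>>> {"fn": "servo_tool", "kwargs": {
  "targets": [
    {"xyz": [-0.39, 0, 0.46], "angular": [0, 0, 0], "claw": 1.5},
    {"xyz": [-0.39, 0, 0.46], "angular": [0, 0, 0], "claw": 1.5},
    {"xyz": [-0.39, 0, 0.46], "angular": [0, 0, 0], "claw": 1.5},
    {"xyz": [-0.26, 0, 0.3], "angular": [0, 0, 0], "claw": 1.5},
    {"xyz": [0, 0, 0], "angular": [0, 0, 0], "claw": 1.5},
    {"xyz": [0, 0, 0], "angular": [0, 0, 0], "claw": 1.5}
  ]
}}

```text
t: 13.55
eef_pos: [0.5725, -0.0094, 0.0786]
ee_rot: [-3.141, -0.698, -2.967]
force: [1.5, -0.6, 2.5]
width: 0.0237
gripper_force: 30.0
```

>>> {"fn": "servo_tool", "kwargs": {
  "targets": [
    {"xyz": [0, 0, 0], "angular": [0, 0, 0], "claw": 1.5},
    {"xyz": [0, 0, 0], "angular": [0, 0, 0], "claw": 1.5},
    {"xyz": [0, 0, 0], "angular": [0, 0, 0], "claw": 1.5},
    {"xyz": [-0.26, 0, 0.3], "angular": [0, 0, 0], "claw": 1.5},
    {"xyz": [-0.26, 0, 0.3], "angular": [0, 0, 0], "claw": 1.5},
    {"xyz": [-0.26, 0, 0.3], "angular": [0, 0, 0], "claw": 1.5},
    {"xyz": [-0.26, 0, 0.3], "angular": [0, 0, 0], "claw": 1.5},
    {"xyz": [0, 0, 0], "angular": [0, 0, 0], "claw": 1.5}
  ],
  "force": 5
}}

```text
t: 14.35
eef_pos: [0.5721, -0.0093, 0.0615]
ee_rot: [3.142, -0.7, -2.967]
force: [-0.1, 0.0, -0.5]
width: 0.0238
gripper_force: 5.0
```

>>> {"fn": "servo_tool", "kwargs": {
  "targets": [
    {"xyz": [-0.26, 0, 0.3], "angular": [0, 0, 0], "claw": 1.5},
    {"xyz": [-0.26, 0, 0.3], "angular": [0, 0, 0], "claw": 1.5},
    {"xyz": [-0.26, 0, 0.3], "angular": [0, 0, 0], "claw": 1.5},
    {"xyz": [-0.26, 0, 0.3], "angular": [0, 0, 0], "claw": 1.5},
    {"xyz": [-0.26, 0, 0.3], "angular": [0, 0, 0], "claw": 1.5},
    {"xyz": [-0.26, 0, 0.3], "angular": [0, 0, 0], "claw": 1.5},
    {"xyz": [-0.2, 0, 0.23], "angular": [0, 0, 0], "claw": 1.5},
    {"xyz": [0, 0, 0], "angular": [0, 0, 0], "claw": 1.5},
    {"xyz": [0, 0, 0], "angular": [0, 0, 0], "claw": 1.5}
  ]
}}

```text
t: 15.25
eef_pos: [0.5729, -0.0092, 0.0354]
ee_rot: [-3.142, -0.698, -2.967]
force: [1.1, -0.1, -1.1]
width: 0.0243
gripper_force: 5.0
```

```bash
python3 - <<'E'
from h import *
p,R,s=pose();print(p.round(4),s['width'],np.round(s['force'],2),(R.T@[0,0,1]).round(3))
T=grab('top','t6.png')
h=cv2.cvtColor(T['color'],cv2.COLOR_BGR2HSV)
m=cv2.inRange(h[165:265,268:352],(14,90,110),(28,255,255))
n,l,st,c=cv2.connectedComponentsWithStats(m)
for i in range(1,n):
    if st[i,4]>6: print('brass/wood',c[i]+[268,165],st[i])
E
```

```text
[ 0.5729 -0.0092  0.0354] 0.024263017214991314 [ 1.14 -0.14 -1.1 ] [ 0.643 -0.    -0.766]
brass/wood [302.  169.1] [32  3  5  3 10]
brass/wood [314.50724638 179.82608696] [30 12 36  7 69]
brass/wood [321.65384615 216.57692308] [49 50 10  4 26]
```

>>> {"fn": "servo_tool", "kwargs": {
  "targets": [
    {"xyz": [0, 0, 0], "angular": [0, 0, 0], "claw": 2.8},
    {"xyz": [0, 0, 0], "angular": [0, 0, 0], "claw": 4},
    {"xyz": [0, 0, 0], "angular": [0, 0, 0], "claw": 6},
    {"xyz": [0, 0, 0], "angular": [0, 0, 0], "claw": 6},
    {"xyz": [0, 0, 0], "angular": [0, 0, 0], "claw": 6},
    {"xyz": [0, 0, 0], "angular": [0, 0, 0], "claw": 6},
    {"xyz": [0, 0, -1.5], "angular": [0, 0, 0], "claw": 6},
    {"xyz": [1.5, 0, -4], "angular": [0, 0, 0], "claw": 6},
    {"xyz": [2.5, 0, -4], "angular": [0, 0, 0], "claw": 6},
    {"xyz": [2.5, 0, -4], "angular": [0, 0, 0], "claw": 8},
    {"xyz": [2.5, 0, -4], "angular": [0, 0, 0], "claw": 8.5},
    {"xyz": [0, 0, 0], "angular": [0, -8, 0], "claw": 8.5},
    {"xyz": [0, 0, 0], "angular": [0, -8, 0], "claw": 8.5},
    {"xyz": [0, 0, 0], "angular": [0, -8, 0], "claw": 8.5},
    {"xyz": [0, 0, 0], "angular": [0, -8, 0], "claw": 8.5},
    {"xyz": [0, 0, 0], "angular": [0, -8, 0], "claw": 8.5},
    {"xyz": [0, 0, 0], "angular": [0, 0, 0], "claw": 8.5},
    {"xyz": [0, 0, 0], "angular": [0, 0, 0], "claw": 8.5}
  ]
}}

```text
t: 17.1
eef_pos: [0.615, -0.0018, 0.2288]
ee_rot: [3.142, 0.001, -2.967]
force: [0.2, -0.8, 1.1]
width: 0.0851
gripper_force: 0.0
```

```bash
python3 - <<'E'
from h import *
p,R,s=pose();print(s['t'],p.round(4),np.round(s['q'],2),np.degrees(s['ee_rot']).round(1),s['gripper_force'])
f=grab('wrist','w7.png');T=grab('top','t7.png')
print('pred',[proj(f,X).round(0).tolist() for X in([.43,-.035,.01],[.56,-.011,.01],[.61,0,.01])])
print('predT',[proj(T,X).round(0).tolist() for X in([.43,-.035,.01],[.56,-.011,.01],[.61,0,.01])])
h=cv2.cvtColor(f['color'],cv2.COLOR_BGR2HSV)
for nm,lo,hi in(('brass',(16,120,100),(28,255,255)),('wood',(0,60,20),(14,255,110))):
    m=cv2.inRange(h,lo,hi);n,l,st,c=cv2.connectedComponentsWithStats(m)
    for i in range(1,n):
        if st[i,4]>60: print(nm,c[i].round(0),st[i])
E
```

```text
17.1 [ 0.615  -0.0018  0.2288] [ 0.31  0.27 -0.16  0.   -1.14 -1.71] [ 180.    0. -170.] 0.0
pred [[319.0, -14.0], [320.0, 126.0], [322.0, 173.0]]
predT [[327.0, 249.0], [319.0, 199.0], [316.0, 180.0]]
brass [321.  80.] [310  76  23   9 183]
brass [321. 174.] [310 170  22   8 151]
brass [492. 289.] [475 261  30  56 831]
brass [142. 296.] [137 266  17  51 248]
brass [537. 329.] [530 327  13   8  64]
brass [567. 329.] [559 327  15   8  74]
brass [597. 329.] [588 326  16  10  88]
brass [406. 334.] [384 334  52   4  61]
wood [263.  47.] [257   0  12 100 296]
wood [453.  34.] [446   0  16  67 175]
wood [324. 131.] [ 309   85   24   85 1034]
wood [257. 155.] [251 107  12  82 364]
wood [113. 140.] [ 93 127  35  36 186]
wood [326. 194.] [287 187  80  15 452]
wood [380. 201.] [369 197  22   8 104]
wood [403. 204.] [395 201  17   7  93]
wood [319. 266.] [231 238 180  37 263]
wood [511. 240.] [477 238  68   5 122]
wood [115. 240.] [ 61 240 104   7 109]
wood [242. 345.] [199 344  86   2  86]
```

```bash
python3 - <<'E'
from h import *
f=grab('wrist')
h=cv2.cvtColor(f['color'],cv2.COLOR_BGR2HSV)[60:190,300:345]
m=cv2.inRange(h,(16,120,90),(28,255,255))|cv2.inRange(h,(0,60,20),(14,255,110))
m=cv2.morphologyEx(m,cv2.MORPH_OPEN,np.ones((3,3)));
n,l,st,c=cv2.connectedComponentsWithStats(m);i=1+np.argmax(st[1:,4]);k=cv2.findNonZero(np.uint8(l==i))
bx=cv2.boxPoints(cv2.minAreaRect(k))+[300,60];print(bx.round(1).tolist())
bx=bx[np.argsort(bx[:,1])];top=bx[:2].mean(0);bot=bx[2:].mean(0)
A=plane(f,*top,.019);B=plane(f,*bot,.019);print('ferrule',A.round(4),'end',B.round(4),'len',np.linalg.norm(A-B))
d=(A-B)[:2];d/=np.linalg.norm(d);mid=(A+B)[:2]/2   # towards the tip
bal=mid+d*(142.5-118)/1000;tip=mid+d*.1425
yaw=np.degrees(np.arctan2(d[1],d[0]));print('balance',bal,'tip',tip,'tip dir',yaw)
go([*bal,.12],want(yaw,0));go([*bal,.0275],want(yaw,0))
E
```

```text
[[309.0, 75.0], [332.0, 75.0], [332.0, 176.0], [309.0, 176.0]]
ferrule [ 0.512  -0.0192  0.019 ] end [ 0.6132 -0.0013  0.019 ] len 0.10277532352571257
balance [ 0.53849761 -0.0145454 ] tip [ 0.42230657 -0.035128  ] tip dir -169.95457862129544
t 17.25 pos [ 0.6167 -0.0014  0.2273] shift cm [ 7.92  0.06 10.74] norm 13.34
turn deg [-0.01 -0.06 -0.03]
t 17.25 pos [ 0.6167 -0.0014  0.2273] shift cm [ 7.91  0.06 19.99] norm 21.49
turn deg [-0.01 -0.06 -0.03]
```

>>> {"fn": "servo_tool", "kwargs": {
  "targets": [
    {"xyz": [2.64, 0.02, 3.58], "angular": [0, 0, 0], "claw": 6},
    {"xyz": [2.64, 0.02, 3.58], "angular": [0, 0, 0], "claw": 6},
    {"xyz": [2.64, 0.02, 3.58], "angular": [0, 0, 0], "claw": 6},
    {"xyz": [0, 0, 0], "angular": [0, 0, 0], "claw": 6},
    {"xyz": [0, 0, 2.5], "angular": [0, 0, 0], "claw": 6},
    {"xyz": [0, 0, 2.5], "angular": [0, 0, 0], "claw": 6},
    {"xyz": [0, 0, 2], "angular": [0, 0, 0], "claw": 6},
    {"xyz": [0, 0, 1], "angular": [0, 0, 0], "claw": 6},
    {"xyz": [0, 0, 0.8], "angular": [0, 0, 0], "claw": 6},
    {"xyz": [0, 0, 0], "angular": [0, 0, 0], "claw": 6},
    {"xyz": [0, 0, 0], "angular": [0, 0, 0], "claw": 6}
  ]
}}

```text
t: 18.35
eef_pos: [0.5384, -0.0147, 0.0325]
ee_rot: [-3.141, 0.0, -2.967]
force: [0.1, 0.6, -0.4]
width: 0.0598
gripper_force: 0.0
```

```bash
python3 - <<'E'
from h import *
go([.5385,-.0145,.0275],want(-170,0));print(monitor.get_state()['width'])
E
```

```text
t 18.35 pos [ 0.5384 -0.0147  0.0325] shift cm [-0.01  0.01  0.5 ] norm 0.5
turn deg [-0.01  0.03  0.02]
0.05975293853884384
```

>>> {"fn": "servo_tool", "kwargs": {
  "targets": [
    {"xyz": [0, 0, 0.45], "angular": [0, 0, 0], "claw": 5},
    {"xyz": [0, 0, 0], "angular": [0, 0, 0], "claw": 3},
    {"xyz": [0, 0, 0], "angular": [0, 0, 0], "claw": 2},
    {"xyz": [0, 0, 0], "angular": [0, 0, 0], "claw": 1.5},
    {"xyz": [0, 0, 0], "angular": [0, 0, 0], "claw": 1.5},
    {"xyz": [0, 0, 0], "angular": [0, 0, 0], "claw": 1.5},
    {"xyz": [0, 0, 0], "angular": [0, 0, 0], "claw": 1.5},
    {"xyz": [0, 0, -0.5], "angular": [0, 0, 0], "claw": 1.5},
    {"xyz": [0, 0, -2], "angular": [0, 0, 0], "claw": 1.5},
    {"xyz": [0, 0, -4], "angular": [0, 0, 0], "claw": 1.5},
    {"xyz": [0, 0, -5], "angular": [0, 0, 0], "claw": 1.5},
    {"xyz": [0, 0, -5], "angular": [0, 0, 0], "claw": 1.5},
    {"xyz": [0, 0, -5], "angular": [0, 0, 0], "claw": 1.5},
    {"xyz": [0, 0, 0], "angular": [0, 0, 0], "claw": 1.5}
  ],
  "force": 30
}}

```text
t: 19.75
eef_pos: [0.541, -0.0145, 0.2506]
ee_rot: [-3.141, 0.013, -2.966]
force: [0.8, 0.6, -0.6]
width: 0.0238
gripper_force: 30.0
```

```bash
python3 - <<'E'
from h import *
p,R,s=pose();print(p.round(4),s['width'],s['gripper_force'],np.round(s['q'],2))
T=grab('top','t8.png')
h=cv2.cvtColor(T['color'],cv2.COLOR_BGR2HSV)
# box: white insert + kraft rim region
r=h[155:270,395:480];m=cv2.inRange(r,(0,0,150),(180,60,255))
print('white',cv2.minAreaRect(cv2.findNonZero(m)))
hull=cv2.minAreaRect(cv2.convexHull(cv2.findNonZero(cv2.morphologyEx(m,cv2.MORPH_OPEN,np.ones((3,3))))))
b=cv2.boxPoints(hull)+[395,155];P=np.array([plane(T,*q,.022) for q in b]);print('insert corners',P.round(4).tolist(),'centre',P.mean(0).round(4))
for i in range(2): d=P[i+1]-P[i];print(np.linalg.norm(d).round(4),np.degrees(np.arctan2(d[1],d[0])).round(2))
# stands
a=cv2.imread('pics/topc5.png')
for nm,(y0,y1,x0,x1) in dict(stand=(155,195,205,240),lens=(225,260,165,215)).items():
    print(nm,cv2.phaseCorrelate(np.float32(cv2.cvtColor(a[y0:y1,x0:x1],6)),np.float32(cv2.cvtColor(T['color'][y0:y1,x0:x1],6))))
E
```

```text
[ 0.541  -0.0145  0.2506] 0.023830287430627355 29.99910593032837 [ 0.34  0.13 -0.29  0.   -1.14 -1.73]
white ((43.050113677978516, 57.837154388427734), (88.66095733642578, 41.87769317626953), 81.54497528076172)
insert corners [[0.6348, -0.2461, 0.022], [0.6541, -0.3547, 0.022], [0.4274, -0.3919, 0.022], [0.4094, -0.2838, 0.022]] centre [ 0.5314 -0.3191  0.022 ]
0.1103 -79.95
0.2297 -170.67
stand ((-0.5964951313501246, 0.517452775746829), 0.4059425890445709)
lens ((-31.855798570763284, 5.215401601973985), -0.014131185213724771)
```

>>> {"fn": "servo_tool", "kwargs": {
  "targets": [
    {"xyz": [1.04, -3.73, 0], "angular": [0, 0, 0], "claw": 1.5},
    {"xyz": [1.04, -3.73, 0], "angular": [0, 0, 0], "claw": 1.5},
    {"xyz": [1.04, -3.73, 0], "angular": [0, 0, 0], "claw": 1.5},
    {"xyz": [1.04, -3.73, 0], "angular": [0, 0, 0], "claw": 1.5},
    {"xyz": [1.04, -3.73, 0], "angular": [0, 0, 0], "claw": 1.5},
    {"xyz": [1.04, -3.73, 0], "angular": [0, 0, 0], "claw": 1.5},
    {"xyz": [1.04, -3.73, 0], "angular": [0, 0, 0], "claw": 1.5},
    {"xyz": [1.04, -3.73, 0], "angular": [0, 0, 0], "claw": 1.5},
    {"xyz": [0, 0, 0], "angular": [0, 0, -8.56], "claw": 1.5},
    {"xyz": [0, 0, 0], "angular": [0, 0, -8.56], "claw": 1.5},
    {"xyz": [0, 0, 0], "angular": [0, 0, -8.56], "claw": 1.5},
    {"xyz": [0, 0, 0], "angular": [0, 0, -8.56], "claw": 1.5},
    {"xyz": [0, 0, 0], "angular": [0, 0, -8.56], "claw": 1.5},
    {"xyz": [0, 0, 0], "angular": [0, 0, -8.56], "claw": 1.5},
    {"xyz": [0, 0, 0], "angular": [0, 0, -8.56], "claw": 1.5},
    {"xyz": [0, 0, 0], "angular": [0, 0, -8.56], "claw": 1.5},
    {"xyz": [0, 0, 0], "angular": [0, 0, -8.56], "claw": 1.5},
    {"xyz": [0, 0, 0], "angular": [0, 0, -8.56], "claw": 1.5}
  ]
}}

```text
t: 21.6
eef_pos: [0.5069, -0.3228, 0.2411]
ee_rot: [3.139, 0.001, -1.467]
force: [0.7, 0.2, -1.7]
width: 0.0236
gripper_force: 30.0
```

>>> {"fn": "servo_tool", "kwargs": {
  "targets": [
    {"xyz": [0, 0, 0], "angular": [0, 0, -8.56], "claw": 1.5},
    {"xyz": [0, 0, 0], "angular": [0, 0, -8.56], "claw": 1.5},
    {"xyz": [0, 0, 0], "angular": [0, 0, -8.56], "claw": 1.5},
    {"xyz": [0, 0, 0], "angular": [0, 0, -8.56], "claw": 1.5},
    {"xyz": [0, 0, 0], "angular": [0, 0, -8.56], "claw": 1.5},
    {"xyz": [0, 0, 0], "angular": [0, 0, -8.56], "claw": 1.5},
    {"xyz": [0, 0, 0], "angular": [0, 0, -8.56], "claw": 1.5},
    {"xyz": [0, 0, 0], "angular": [0, 0, -8.56], "claw": 1.5},
    {"xyz": [0, 0, 0], "angular": [0, 0, -8.56], "claw": 1.5},
    {"xyz": [0, 0, 0], "angular": [0, 0, -8.56], "claw": 1.5},
    {"xyz": [0, 0, 0], "angular": [0, 0, -8.56], "claw": 1.5},
    {"xyz": [0, 0, 0], "angular": [0, 0, 0], "claw": 1.5},
    {"xyz": [0, 0, 0], "angular": [0, 0, 0], "claw": 1.5}
  ]
}}

```text
t: 22.9
eef_pos: [0.5072, -0.3229, 0.2416]
ee_rot: [-3.141, 0.001, 0.166]
force: [-0.5, -1.3, -1.0]
width: 0.0238
gripper_force: 30.0
```

```bash
python3 - <<'E'
from h import *
p,R,s=pose();print(s['t'],s['width'],np.round(s['q'],2))
go([.5112,-.3226,.15],want(9.7,0))
f=grab('wrist','w9.png');im=f['color'].copy()
c,yw=np.array([.5314,-.3191]),np.radians(9.5)
def bx(x,y,z): return proj(f,[c[0]+x*np.cos(yw)-y*np.sin(yw),c[1]+x*np.sin(yw)+y*np.cos(yw),z])
for a in [(x,y) for x in(-.118,.118) for y in(-.06,.06)]: 
    q=bx(*a,.03);cv2.circle(im,tuple(map(int,q)),4,(0,0,255),1);print(a,q.round(0))
for a in [(.0145,.011),(.1035,.011),(.0145,-.011),(.1035,-.011),(.003,.046),(.003,-.046)]:
    q=bx(*a,.022);cv2.circle(im,tuple(map(int,q)),3,(255,0,255),1);print(a,q.round(1))
cv2.imwrite('pics/w9m.png',im)
E
```

```text
22.9 0.023806782363767882 [-0.24  0.24 -0.17 -0.   -1.16  1.98]
t 22.9 pos [ 0.5072 -0.3229  0.2416] shift cm [0.41 0.04 9.16] norm 9.17
turn deg [-0.05  0.07 -0.19]
(-0.118, -0.06) [372. 257.]
(-0.118, 0.06) [270. 257.]
(0.118, -0.06) [383.  36.]
(0.118, 0.06) [260.  36.]
(0.0145, 0.011) [311.  142.1]
(0.1035, 0.011) [310.4  53.5]
(0.0145, -0.011) [331.3 142.1]
(0.1035, -0.011) [332.1  53.5]
(0.003, 0.046) [279.1 152.7]
(0.003, -0.046) [363.1 152.7]
```

View pics/w9m.png

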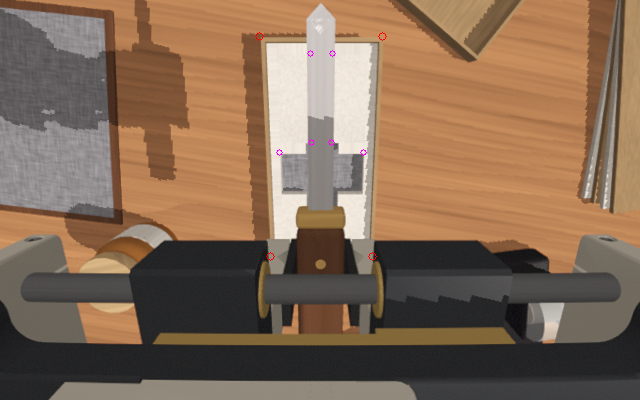

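The picture shows the held blade pointing away over the box (tip at 320,5). The notch far edge is at row ~153, x 282–363, against 279–363 predicted. The box's far rim is at row ~40. I'll refine the notch edges numerically.

```bash
python3 - <<'E'
from h import *
f=grab('wrist');g=cv2.cvtColor(f['color'],6).astype(int)
print('row170',[(u,g[170,u]) for u in list(range(274,290,1))+list(range(357,372))])
print('col292',[(v,g[v,292]) for v in list(range(146,160))+list(range(186,200))])
print('col352',[(v,g[v,352]) for v in list(range(146,160))+list(range(186,200))])
c,yw=np.array([.5314,-.3191]),np.radians(9.5)
def loc(u,v,z):
    d=plane(f,u,v,z)[:2]-c;return (np.array([d[0]*np.cos(yw)+d[1]*np.sin(yw),-d[0]*np.sin(yw)+d[1]*np.cos(yw)])*1000).round(1)
for r in(70,100,125,200,215):
    row=g[r];w=[u for u in range(255,395) if row[u]>150];print(r,w[0],w[-1],[loc(w[0],r,.022),loc(w[-1],r,.022)])
for z in(.008,.022): print(z,loc(282,170,z),loc(363,170,z),loc(292,153,z),loc(292,193,z),loc(352,153,z),loc(352,193,z))
E
```

```text
row170 [(274, np.int64(224)), (275, np.int64(224)), (276, np.int64(224)), (277, np.int64(224)), (278, np.int64(224)), (279, np.int64(223)), (280, np.int64(212)), (281, np.int64(180)), (282, np.int64(147)), (283, np.int64(133)), (284, np.int64(137)), (285, np.int64(144)), (286, np.int64(142)), (287, np.int64(138)), (288, np.int64(136)), (289, np.int64(133)), (357, np.int64(90)), (358, np.int64(92)), (359, np.int64(94)), (360, np.int64(91)), (361, np.int64(95)), (362, np.int64(127)), (363, np.int64(182)), (364, np.int64(226)), (365, np.int64(227)), (366, np.int64(217)), (367, np.int64(171)), (368, np.int64(157)), (369, np.int64(157)), (370, np.int64(159)), (371, np.int64(154))]
col292 [(146, np.int64(221)), (147, np.int64(222)), (148, np.int64(221)), (149, np.int64(221)), (150, np.int64(221)), (151, np.int64(222)), (152, np.int64(223)), (153, np.int64(221)), (154, np.int64(153)), (155, np.int64(137)), (156, np.int64(137)), (157, np.int64(140)), (158, np.int64(150)), (159, np.int64(150)), (186, np.int64(143)), (187, np.int64(135)), (188, np.int64(93)), (189, np.int64(94)), (190, np.int6
[... 586 characters left out ...]
9, np.int64(94)), (190, np.int64(99)), (191, np.int64(129)), (192, np.int64(152)), (193, np.int64(161)), (194, np.int64(200)), (195, np.int64(228)), (196, np.int64(228)), (197, np.int64(227)), (198, np.int64(229)), (199, np.int64(227))]
70 267 375 [array([88. , 55.6]), array([ 88.1, -55.3])]
100 268 374 [array([58.5, 55.8]), array([ 58.5, -55.6])]
125 269 373 [array([32.8, 55.8]), array([ 32.9, -55.6])]
200 269 375 [array([-50.8,  59.3]), array([-50.7, -61.7])]
215 269 374 [array([-68.9,  60.1]), array([-68.8, -61.4])]
0.008 [-18.8  45. ] [-18.7 -48.5] [ 0.8 33. ] [-46.3  34.1] [  0.9 -35.3] [-46.2 -36.6]
0.022 [-16.1  43.4] [-16.  -46.7] [ 2.8 31.8] [-42.6  32.9] [  2.8 -33.9] [-42.5 -35.2]
```

```bash
python3 - <<'E'
from h import *
f=grab('wrist');p,R,s=pose()
zc=p[2]-.0165
for n,u,v,off in(('tip',320.5,3.5,0),('ferrule edge',320,207,.007)): 
    X=plane(f,u,v,zc+off);print(n,(R.T@(X-p)*1000).round(1))
y=np.radians(9.6);c=np.array([.5314,-.3191])+[.0005*np.sin(y),-.0005*np.cos(y)]
B=c-.0205*np.array([np.cos(y),np.sin(y)])
go([*B,.10],want(9.6,0));print('final z',.008+.0075+.0165)
E
```

```text
tip [117.9  -0.3  16.5]
ferrule edge [30.6 -0.6  9.5]
t 23.05 pos [ 0.5075 -0.323   0.2422] shift cm [ 0.38  0.06 14.22] norm 14.23
turn deg [-0.02  0.02  0.01]
final z 0.032
```

>>> {"fn": "servo_tool", "kwargs": {
  "targets": [
    {"xyz": [0.19, 0.03, 3.5], "angular": [0, 0, 0], "claw": 1.5},
    {"xyz": [0.19, 0.03, 3.5], "angular": [0, 0, 0], "claw": 1.5},
    {"xyz": [0, 0, 3.5], "angular": [0, 0, 0], "claw": 1.5},
    {"xyz": [0, 0, 3.5], "angular": [0, 0, 0], "claw": 1.5},
    {"xyz": [0, 0, 1.5], "angular": [0, 0, 0], "claw": 1.5},
    {"xyz": [0, 0, 1], "angular": [0, 0, 0], "claw": 1.5},
    {"xyz": [0, 0, 0], "angular": [0, 0, 0], "claw": 1.5},
    {"xyz": [0, 0, 0], "angular": [0, 0, 0], "claw": 1.5},
    {"xyz": [0, 0, 0], "angular": [0, 0, 0], "claw": 1.5}
  ]
}}

```text
t: 23.95
eef_pos: [0.5124, -0.3234, 0.0789]
ee_rot: [3.14, -0.002, 0.17]
force: [-0.7, -0.6, -0.5]
width: 0.0237
gripper_force: 30.0
```

```bash
python3 - <<'E'
from h import *
y=np.radians(9.6);c=np.array([.5314,-.3191])+[.0005*np.sin(y),-.0005*np.cos(y)]
B=c-.0205*np.array([np.cos(y),np.sin(y)])
go([*B,.032],want(9.6,0));print(monitor.get_state()['width'],np.round(monitor.get_state()['force'],2))
E
```

```text
t 23.95 pos [ 0.5124 -0.3234  0.0789] shift cm [-0.11 -0.06  4.69] norm 4.69
turn deg [ 0.06 -0.12  0.16]
0.023688724210709663 [-0.67 -0.6  -0.54]
```

>>> {"fn": "servo_tool", "kwargs": {
  "targets": [
    {"xyz": [-0.1, -0.05, 0.6], "angular": [0, 0, 0], "claw": 1.5},
    {"xyz": [0, 0, 0.6], "angular": [0, 0, 0], "claw": 1.5},
    {"xyz": [0, 0, 0.6], "angular": [0, 0, 0], "claw": 1.5},
    {"xyz": [0, 0, 0.6], "angular": [0, 0, 0], "claw": 1.5},
    {"xyz": [0, 0, 0.6], "angular": [0, 0, 0], "claw": 1.5},
    {"xyz": [0, 0, 0.6], "angular": [0, 0, 0], "claw": 1.5},
    {"xyz": [0, 0, 0.5], "angular": [0, 0, 0], "claw": 1.5},
    {"xyz": [0, 0, 0.4], "angular": [0, 0, 0], "claw": 1.5},
    {"xyz": [0, 0, 0], "angular": [0, 0, 0], "claw": 1.5},
    {"xyz": [0, 0, 0], "angular": [0, 0, 0], "claw": 1.5},
    {"xyz": [0, 0, 0], "angular": [0, 0, 0], "claw": 1.5}
  ]
}}

```text
t: 25.05
eef_pos: [0.5105, -0.3227, 0.0326]
ee_rot: [3.142, -0.0, 0.171]
force: [1.1, -0.7, -0.3]
width: 0.0237
gripper_force: 30.0
```

```bash
python3 - <<'E'
from h import *
go([.511,-.323,.032],want(9.6,0));f=grab('wrist','wa.png');p,R,s=pose();print(np.round(s['force'],2))
h=cv2.cvtColor(f['color'],cv2.COLOR_BGR2HSV)
y=np.radians(9.6)
for o in(.118,.03): print(o,proj(f,p+R@np.array([o,0,.0165])).round(1))
c=np.array([.5314,-.3191])
for a in((.0975,0),(.118,.06),(.118,-.06)): print(a,proj(f,[c[0]+a[0]*np.cos(y)-a[1]*np.sin(y),c[1]+a[0]*np.sin(y)+a[1]*np.cos(y),.0155 if a[1]==0 else .03]).round(1))
T=grab('top','tb.png')
r=cv2.cvtColor(T['color'],cv2.COLOR_BGR2HSV)[155:270,395:480];m=cv2.morphologyEx(cv2.inRange(r,(0,0,150),(180,60,255)),cv2.MORPH_OPEN,np.ones((3,3)))
b=cv2.boxPoints(cv2.minAreaRect(cv2.findNonZero(m)))+[395,155];print(np.mean([plane(T,*q,.022) for q in b],axis=0).round(4))
E
```

```text
t 25.05 pos [ 0.5105 -0.3227  0.0326] shift cm [0.04 0.03 0.06] norm 0.08
turn deg [ 0.   -0.01  0.17]
[-1.12 -0.07 -1.36]
0.118 [321.4   3.5]
0.03 [321.2 204. ]
(0.0975, 0) [321.9   2.2]
(0.118, 0.06) [158.8 -70.7]
(0.118, -0.06) [485.7 -69.4]
[ 0.5333 -0.3309  0.022 ]
```

>>> {"fn": "servo_tool", "kwargs": {
  "targets": [
    {"xyz": [0, 0, 0.05], "angular": [0, 0, 0], "claw": 1.5},
    {"xyz": [0, 0, 0], "angular": [0, 0, 0], "claw": 1.5},
    {"xyz": [0, 0, 0], "angular": [0, 0, 0], "claw": 3},
    {"xyz": [0, 0, 0], "angular": [0, 0, 0], "claw": 3.8},
    {"xyz": [0, 0, 0], "angular": [0, 0, 0], "claw": 3.8},
    {"xyz": [0, 0, 0], "angular": [0, 0, 0], "claw": 3.8},
    {"xyz": [0, 0, 0], "angular": [0, 0, 0], "claw": 3.8},
    {"xyz": [0, 0, -1], "angular": [0, 0, 0], "claw": 3.8},
    {"xyz": [0, 0, -2], "angular": [0, 0, 0], "claw": 3.8},
    {"xyz": [0, 0, -4], "angular": [0, 0, 0], "claw": 3.8},
    {"xyz": [0, 0, -5], "angular": [0, 0, 0], "claw": 3.8},
    {"xyz": [0, 0, -5], "angular": [0, 0, 0], "claw": 3.8},
    {"xyz": [-5, 0, -2], "angular": [0, 0, 0], "claw": 3.8},
    {"xyz": [-5, 0, 0], "angular": [0, 0, 0], "claw": 3.8},
    {"xyz": [0, 0, 0], "angular": [0, 0, 0], "claw": 3.8},
    {"xyz": [0, 0, 0], "angular": [0, 0, 0], "claw": 3.8},
    {"xyz": [0, 0, 0], "angular": [0, 0, 0], "claw": 3.8}
  ]
}}

```text
t: 26.85
eef_pos: [0.4159, -0.3392, 0.2212]
ee_rot: [3.141, -0.001, 0.171]
force: [0.7, -0.2, -0.0]
width: 0.038
gripper_force: 0.0
```

```bash
python3 - <<'E'
from h import *
p,R,s=pose();print(s['t'],p.round(3),s['width'],s['gripper_force'])
f=grab('wrist','wc.png');h=cv2.cvtColor(f['color'],cv2.COLOR_BGR2HSV)
c,yw=np.array([.5314,-.3191]),np.radians(9.6)
def loc(u,v,z):
    d=plane(f,u,v,z)[:2]-c;return (np.array([d[0]*np.cos(yw)+d[1]*np.sin(yw),-d[0]*np.sin(yw)+d[1]*np.cos(yw)])*1000).round(1)
e0=[c[0]-.0975*np.cos(yw),c[1]-.0975*np.sin(yw),.0155];print('end pred',proj(f,e0),'ferrule pred',proj(f,[c[0]+.0075*np.cos(yw),c[1]+.0075*np.sin(yw),.023]))
m=cv2.inRange(h,(14,100,90),(30,255,255));m[235:]=0;n,l,st,ce=cv2.connectedComponentsWithStats(m)
for i in range(1,n):
    if st[i,4]>40 and 270<ce[i][0]<370: print('brass',ce[i].round(1),st[i],loc(*ce[i],.023))
g=cv2.cvtColor(f['color'],6)
for r in(60,90,110): w=[u for u in range(230,420) if g[r,u]>150 and h[r,u,1]<60];print(r,w[0],w[-1],loc(w[0],r,.022),loc(w[-1],r,.022)) if w else 0
T=grab('top','td.png')
a=cv2.imread('pics/topc5.png')
r=cv2.cvtColor(T['color'],cv2.COLOR_BGR2HSV)[155:270,395:480];m=cv2.morphologyEx(cv2.inRange(r,(0,0,150),(180,60,255)),cv2.MORPH_OPEN,np.ones((3,3)))
b=cv2.boxPoints(cv2.minAreaRect(cv2.findNonZero(m)))+[395,155];print(np.round([plane(T,*q,.022) for q in b],4).tolist())
E
```

```text
26.85 [ 0.416 -0.339  0.221] 0.038025823891641795 0.0
end pred [320.12644703 162.22837598] ferrule pred [320.47859537  54.20778853]
brass [355.4 138. ] [ 254    0  201  223 4851] [-71.4 -35.8]
brass [320.   60.4] [308  56  25  10 240] [2.  0.5]
brass [320.1 159.5] [309 156  23   9 178] [-93.5   0.1]
brass [300.2 199.7] [209 172 171  51 872] [-136.7   21.3]
60 263 378 [ 2.4 55.2] [  2.8 -55.3]
90 264 377 [-25.1  55.4] [-24.7 -55.6]
110 265 376 [-44.1  55.2] [-43.7 -55.6]
[[0.6347, -0.246, 0.022], [0.6543, -0.3535, 0.022], [0.54, -0.3726, 0.022], [0.521, -0.2654, 0.022]]
```

```bash
python3 -c "
from h import *
print(order.job_done())"
```

```text
the job is handed in; nothing more can be done
None
```

The opener was drawn from its stand, laid flat on the pad and let go, then lowered into the gift-box recess with the handle in the wide end and released; the box showed no movement, and I handed the job in at about 27 s. I did not re-check the magnifier and its stand at the end.

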